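# Unload freshly varnished knobs from an indexing table

### The job

Move all the freshly varnished knobs from the covered index table to the white drying board: pull up the spring plunger and turn the table from hole to hole, always letting the plunger lock home before you take a knob off, and hook the fork puller under the head of the knob standing in the open bay and pull it straight up off its stud. Stand the knobs upright on the board, clear of one another, touching them only with the puller, never with the gripper or arm; at the end leave the plunger locked home in a hole and the puller standing on its rubber mat, with the glue bottle and brass tin where they were.

Things in the scene. Friction and masses are not known exactly. Their poses are not given: they have to be found in the camera images.
- stand: Index stand, fixed: green base 220 x 220 mm, origin at the centre of its underside, on the round table's vertical axis. Its front, with the open bay, faces its own -x, towards the robot. Four thin corner posts (x +-100, y +-102 mm) carry a clear cover.
- cover (a point): Centre of the clear cover's top face, 109 mm above the bench: sheet 216 x 216 mm, 5 mm thick. Its one cut-out, the bay, is 80 mm wide (stand y -40 to 40), open from the front edge back to stand x -38 mm. Knobs leave only up through the bay; elsewhere the cover stops them 13 mm up.
- index (a point): Centre of the top of the steel index plate on the cover, 118 mm above the bench, 140 mm across: four holes 55 mm from the axis at -90, -30, 30 and 90 deg in the stand's frame (from its +x, counter-clockwise from above).
- bay (a point): Middle of the bay at table-top height (45 mm), 78 mm from the axis to the stand's -x; axes as the stand's. With the table locked a 20 mm tall stud stands here (within 2 mm). Two spring pads in the stud hold its knob: about 6 to 14 N straight up under the head draws it; it pops loose about 14 mm up.
- table_turn (a joint): Angle of the round table (210 mm across) in rad, counter-clockwise from above; 0 at the start, stops just past 0 and 3.142. Six studs 60 deg apart; a spindle carries the blue crank arm with the plunger above the cover. Locks at 0, 1.047, 2.094, 3.142 (play 0.025). At 0 the bay's stud is empty. Friction 0.1 N m; stays where left.
- plunger (a joint): Lift of the spring index plunger in m: 0 fully home in a hole, about 0.009 when its tip rides on the plate between holes, at most 0.018. A spring presses it down (5 N at 0, 8.6 N at the top). To turn the table lift it above 0.010; over a hole (within 4 mm) it drops in.
- pull (a point): On the axis of the plunger's pull handle, 20 mm below its top: upright black cylinder 24 mm across, 50 mm tall, red band, 55 mm from the axis on the blue crank arm. Home, it spans 145 to 195 mm above the bench, this point at 175; the arm's top is at 134. Rises with the plunger, goes round with the table; starts at -90 deg in the stand's frame.
- puller: Fork puller, 0.2 to 0.3 kg, standing on its flat fork. Fork 6 mm thick, 56 mm wide: plate x -22 to 41 mm, then two tines 10 mm wide to x 75 mm; slot 36 mm wide, open to +x. Origin on the underside below the upright orange handle, 22 x 22 mm, sides along x and y, 16 to 138 mm up. A hooked knob's axis is at about x 60 mm.
- mat: Grey-blue rubber mat, 170 (x) x 130 (y) x 4 mm, fixed, the puller's place; origin at the centre of its underside.
- board: White drying board, 150 (x) x 270 (y) x 12 mm thick, fixed; origin at the centre of its underside.
- glue: White glue bottle, 160 mm tall, origin under its centre; leave alone.
- wax: Brass tin, 50 mm tall and 84 mm across, origin under its centre; leave alone.
- knob1: Turned wooden drawer knob, red-brown, wet varnish, 0.07 to 0.12 kg; may be absent (None). Round head 60 mm across, underside 26 mm and top 46 mm above the origin; under it a neck 28 mm across (33 at hidden corners), whose flat foot is the origin; z up. At first snug on a stud, foot on the table top (45 mm); comes to the bay at table angle 1.047 rad.
- knob2: Turned wooden drawer knob, red-brown, wet varnish, 0.07 to 0.12 kg; may be absent (None). Round head 60 mm across, underside 26 mm and top 46 mm above the origin; under it a neck 28 mm across (33 at hidden corners), whose flat foot is the origin; z up. At first snug on a stud, foot on the table top (45 mm); comes to the bay at table angle 2.094 rad.
- knob3: Turned wooden drawer knob, red-brown, wet varnish, 0.07 to 0.12 kg; may be absent (None). Round head 60 mm across, underside 26 mm and top 46 mm above the origin; under it a neck 28 mm across (33 at hidden corners), whose flat foot is the origin; z up. At first snug on a stud, foot on the table top (45 mm); comes to the bay at table angle 3.142 rad.
There are look-alikes about, which are no part of the job. Of the things that look like the mat, take the one that is farthest to the robot's right at the start.

How it is judged:
By the outcome, as a careful person would: the job done as asked, in the order asked, and still so for the second after the job is handed in, with the robot touching nothing.
Of knob1, knob2, knob3 only 2 to 3 are there at a start; the rules pass over those that are not, and their reading is None.
At some moment in a run one of puller may be knocked a few centimetres aside while the robot is not near it.
Once in a run the grip may slacken for a moment while it holds something.
It also fails if it takes over 210 s, if anything falls off the work surface, if the arm or the gripper's body presses on something with over 40 N, if the wrist force passes 120 N, or if a joint passes its speed limit or range.

### The arm

A 6-joint arm with a two-finger parallel gripper is mounted at the origin on the work surface. World frame = base frame: x ahead of the robot, y to its left, z up, the work surface at z = 0. Lengths are in m, angles in rad, forces in N, time in s.
With the tool pointing down it reaches from about 0.325 to 0.775 m from the base axis. Payload 5.5 kg.
Tool frame: the origin (TCP) lies on the mounting face of the last link; the fingertips stand 182 mm ahead of it and the grasp point (between the pads) lies 163 mm ahead of it (bot.grasp_offset is the distance from the TCP to the grasp point, in m); z points along the fingers, y is the direction in which the jaws open and shut (so a half turn about z gives the same grasp; the last joint's range is limited). The gripper opens to 88 mm and grips with 3 to 60 N. Pads are 20 mm wide; open, the fingers measure 115 mm over their backs; the gripper's body (75 mm by 178 mm) begins 61 mm behind the grasp point.
Start: joints at [1.129, 0.091, 1.231, -0, 1.82, -0.057], TCP at [0.225, 0.556, 0.405] pointing down, gripper open.
Joint ranges: [-2.87, 2.87], [-0.86, 2.18], [0.17, 2.46], [-1.51, 4.65], [0.06, 2.69], [-2.65, 2.65]. Speed limits (rad/s): [2.57, 2.57, 3.01, 3.14, 3.14, 3.14].

### API

Orientations are given as [roll, pitch, yaw] about the fixed x, y, z axes, in that order (R = Rz(yaw) Ry(pitch) Rx(roll)).
In Python, from bench import bot gives the robot as it stands.
- The arm moves only by the tool play_rows, never from a script. Its argument "increments" is one flat list of numbers, 4 for each row, row after row: the shift along the world's x, y, z in mm, then the turn about the world's z in rad. In form: [dx, dy, dz, roll, dx, dy, dz, roll, ...]. A call has 1 to 12 rows; each row is the pose to reach, as a shift and turn from the pose measured when the call began; what a row does not reach only later rows make up. A row lasts 1/8 s, in which the tool goes at most 62.5 mm and 10.7 degrees, less where a joint would pass 70% of its speed; a pose out of reach is approached as far as the arm can. A call with a gripper value outside its range is refused whole. "fingers" is the opening, from 0 (shut) to 1 (fully open), set as the call begins (left out, the last holds). The fingers move at their own pace and stop on an object; "newtons" is the grip in N (left out, the last holds). Time passes only in rows, so rows that repeat a pose let the fingers close. It gives the time, the measured TCP pose, the force and the opening at its end, in the units of the state.
- bot.observe(): the state, without advancing time (a new reading comes with each control period).
- bot.snapshot(name): name is "side" or "top"; returns a dict with "pixels" (384x512x3 uint8, blue, green, red), "fx", "fy", "cx", "cy" (pixels), "k1" (the pictures are not rectified: a ray, as slopes to the right and down, at radius r is drawn at 1 + k1 r^2 times it, then the intrinsics apply), "extrinsics" (4x4, takes a point from camera to world coordinates). Camera axes: x right, y up, looking along -z (the intrinsics and any distortion apply to the point x, -y, -z); pixel columns grow to the right and rows downward; lengths in m; the calibration is good to about 2 mm. A picture is of the moment at which its call begins. There is no depth.
- bot.finish_job(): hands the job in, once; it reports no verdict.
The state is a dict: "t": time; "joint_pos": joint angles; "qvel": joint speeds; "effort": joint torques, N m; "ee_pos": TCP position; "orientation": TCP orientation; "wrist_force": force on the tool from outside, world axes, zero at the start; "ft_torque": the same for the moment, N m; "finger_gap": finger opening in m.
Only numpy, scipy, OpenCV 4.12 (cv2) and the standard library are available. Lean on these libraries where they do the work, as an engineer would, in place of code of your own. Each camera call takes 0.05 s, during which the arm holds its last target.

## Working session

There is one attempt and no reset: what is moved stays moved. The work goes in short steps, Python scripts to look and compute and a tool call to move; the robot and the scene stay as the last step left them, time stands still between calls to the robot, and variables do not carry over. Pictures are saved under pics/ and viewed, and the job is handed in when it is done.

Besides the shell and the picture viewer there is one more tool, called after ">>>" as a command line: name --argument value ..., lists and objects as JSON in quotes. play_rows: Moves the arm, as the interface text tells. Its arguments: {"type":"object","properties":{"increments":{"type":"array","items":{"type":"number"}},"fingers":{"type":"number"},"newtons":{"type":"number"}},"required":["increments"]}

```bash
ls; mkdir -p pics
cat > h.py <<'E'
import numpy as np, cv2
from bench import bot
def snap(n,f):
    s=bot.snapshot(n); cv2.imwrite('pics/%s.png'%f,s['pixels']); 
    np.save('pics/%s.npy'%f,{k:s[k] for k in s if k!='pixels'},allow_pickle=True); return s
def load(f):
    s=np.load('pics/%s.npy'%f,allow_pickle=True).item(); s['pixels']=cv2.imread('pics/%s.png'%f); return s
def K(s): return np.array([[s['fx'],0,s['cx']],[0,s['fy'],s['cy']],[0,0,1.]]),np.array([s['k1'],0,0,0,0.])
def ray(s,u,v):
    k,d=K(s); p=cv2.undistortPoints(np.array([[[u,v]]],float),k,d)[0,0]
    E=np.array(s['extrinsics']); return E[:3,3],E[:3,:3]@np.array([p[0],-p[1],-1])
def at(s,u,v,z):
    o,r=ray(s,u,v); return o+r*(z-o[2])/r[2]
def proj(s,P):
    E=np.array(s['extrinsics']); k,d=K(s); P=np.atleast_2d(P)
    c=(P-E[:3,3])@E[:3,:3]; c=c*[1,-1,-1]
    return cv2.projectPoints(c.reshape(-1,1,3),np.zeros(3),np.zeros(3),k,d)[0].reshape(-1,2)
def tri(s1,a,s2,b):
    o1,r1=ray(s1,*a);o2,r2=ray(s2,*b)
    A=np.stack([r1,-r2],1);t=np.linalg.lstsq(A,o2-o1,rcond=None)[0]
    p,q=o1+r1*t[0],o2+r2*t[1]; return (p+q)/2,np.linalg.norm(p-q)
def crop(f,x0,y0,x1,y1,k,out):
    im=cv2.imread('pics/%s.png'%f)[y0:y1,x0:x1]; cv2.imwrite('pics/%s.png'%out,cv2.resize(im,None,fx=k,fy=k,interpolation=cv2.INTER_CUBIC))
E
python3 - <<'E'
from h import *
for n in('side','top'):
    s=snap(n,n+'0'); print(n,s['fx'],s['k1'],np.round(s['extrinsics'],3).tolist())
print(bot.observe())
E
```

```text
pics
side 452.33645440344304 0.0561179559073305 [[-0.966, 0.149, -0.21, 0.311], [-0.258, -0.531, 0.808, 1.178], [0.009, 0.834, 0.551, 0.893], [0.0, 0.0, 0.0, 1.0]]
top 412.7701793772973 -0.0153446636745797 [[-0.03, 0.998, -0.063, 0.523], [-0.999, -0.031, -0.013, 0.081], [-0.015, 0.063, 0.998, 1.386], [0.0, 0.0, 0.0, 1.0]]
{'t': 0.1, 'joint_pos': array([ 1.12929107e+00,  9.17625721e-02,  1.23175234e+00,  7.10111414e-06,
        1.81978528e+00, -5.67070069e-02]), 'qvel': array([-4.84806354e-04, -6.75757390e-04, -1.61654716e-03, -2.33656507e-05,
       -2.69954842e-04, -9.28190236e-04]), 'effort': array([ 1.19936696e-03, -4.47857130e+01, -4.07570422e+01,  6.99060224e-02,
        2.84140126e-02, -1.01174510e-04]), 'ee_pos': array([0.22524936, 0.55616839, 0.40363966]), 'orientation': array([-3.13988825e+00, -1.03651673e-04,  2.75679606e+00]), 'wrist_force': array([ 0.11640985, -0.18873921,  0.15766682]), 'ft_torque': array([-0.01218257,  0.06155284,  0.03325745]), 'finger_gap': 0.0880334315318558}
```

View pics/side0.png

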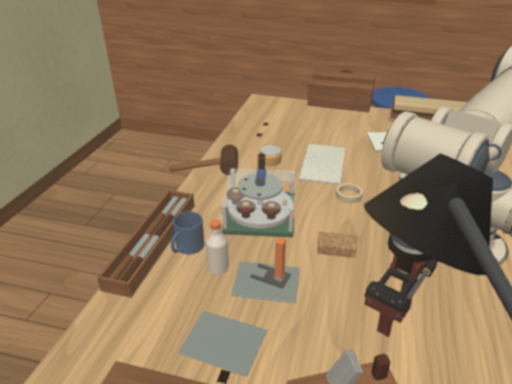

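View pics/top0.png

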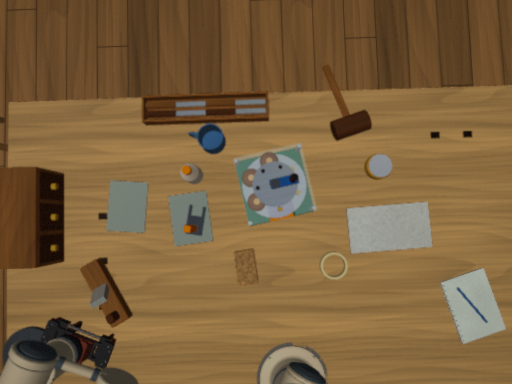

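Run:
```python
from h import *
crop('top0',160,130,330,260,4.7,'c1')
crop('side0',190,140,340,310,3.5,'c2')
```

```text
(no output)
```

View pics/c1.png

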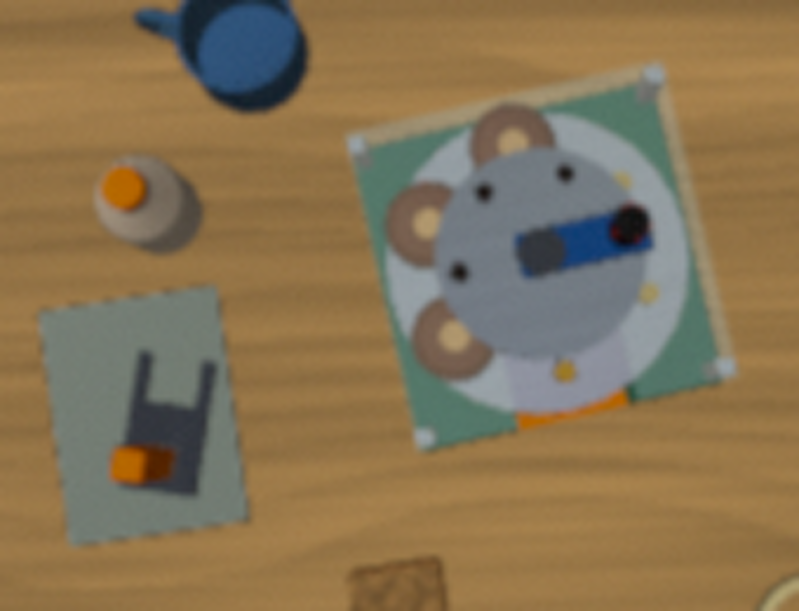

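View pics/c2.png

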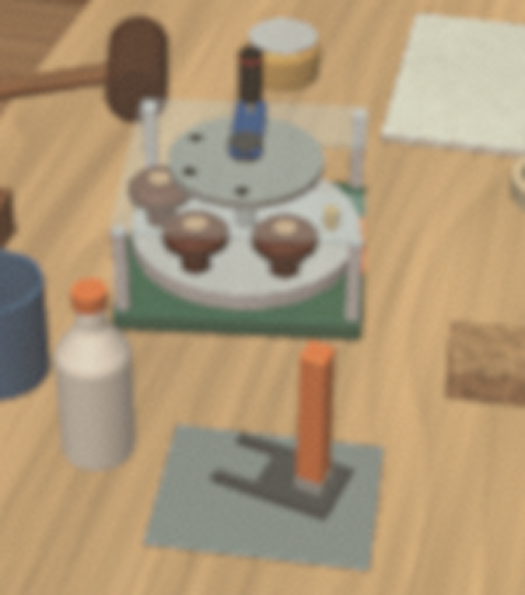

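```bash
cat > fit.py <<'E'
from h import *
from scipy.optimize import least_squares
def pose(p,L): # x,y,yaw
    c,s=np.cos(p[2]),np.sin(p[2]); L=np.atleast_2d(np.array(L,float))
    return np.c_[p[0]+c*L[:,0]-s*L[:,1],p[1]+s*L[:,0]+c*L[:,1],L[:,2]]
def fit(obs,p0,verbose=1):  # obs list (s,local pts,pix)
    f=lambda p:np.concatenate([(proj(s,pose(p,L))-np.array(px)).ravel() for s,L,px in obs])
    r=least_squares(f,p0,loss='soft_l1',x_scale=[.01,.01,.1])
    if verbose: print('pose',np.round(r.x,4),'res',np.round(f(r.x).reshape(-1,2),1).tolist())
    return r.x
E
python3 - <<'E'
from fit import *
t=load('top0');sd=load('side0')
T=lambda l:[(160+(x+.5)/4.7-.5,130+(y+.5)/4.7-.5) for x,y in l]
S=lambda l:[(190+(x+.5)/3.5-.5,140+(y+.5)/3.5-.5) for x,y in l]
pl=lambda r,a,z:(r*np.cos(np.radians(a)),r*np.sin(np.radians(a)),z)
L=[pl(.055,90,.118),pl(.055,30,.118),pl(.055,-30,.118),pl(.078,120,.091),pl(.078,60,.091),pl(.078,0,.091),pl(.078,180,.065),pl(.078,-120,.065),pl(.055,-90,.195)]
p=fit([(t,L,T([(459,272),(484,192),(565,173),(454,336),(427,222),(513,142),(565,371),(649,294),(629,224)])),
 (sd,[L[0],L[1],L[2],L[3],L[4],L[5],L[8]],S([(241,190),(189,171),(196,137),(285,224),(196,222),(158,176),(250,52)]))],[.6,.1,.2])
# puller on mat: z0=.004
q=fit([(t,[(.075,.023,.010),(.075,-.023,.010),(0,0,.142),(-.022,-.028,.010)],T([(146,353),(208,362),(127,464),(196,494)])),
 (sd,[(.075,.023,.010),(.075,-.023,.010),(0,0,.142),(-.022,-.028,.010)],S([(216,477),(243,438),(317,352),(352,470)]))],[.5,.3,0])
for c in [(352,205),(428,202),(432,247),(350,252)]: print(at(t,*c,.012))
for c in T([(40,313),(215,287),(247,519),(72,544)]): print('mat',at(t,*c,.004))
print('bay',pose(p,(-.078,0,.045)),'pull',pose(p,(0,-.055,.175)))
E
```

```text
pose [0.6305 0.0392 0.1971] res [[-0.0, -0.1], [-0.2, -0.0], [-0.0, -0.0], [0.0, -0.1], [0.2, 0.1], [-0.0, 0.3], [-0.1, -0.0], [-0.2, -0.3], [0.5, -0.4], [0.0, 0.1], [0.1, -0.2], [-0.0, -0.0], [-0.0, 0.6], [-0.3, 0.1], [0.5, 0.3], [0.2, -0.6]]
pose [ 0.4996  0.3104 -0.1709] res [[-0.6, -0.1], [-0.2, -0.1], [-0.4, 0.5], [-0.5, 0.9], [-0.6, -1.3], [-1.0, -0.8], [0.4, -0.2], [0.6, -0.6]]
[ 0.55965747 -0.21858816  0.012     ]
[ 0.56192406 -0.47083151  0.012     ]
[ 0.41325688 -0.47587772  0.012     ]
[ 0.40497579 -0.20524519  0.012     ]
mat [0.60809456 0.39491813 0.004     ]
mat [0.62288907 0.26892375 0.004     ]
mat [0.45712948 0.24982854 0.004     ]
mat [0.44299073 0.37483705 0.004     ]
bay [[0.55402151 0.0239741  0.045     ]] pull [[ 0.64127997 -0.01469062  0.175     ]]
```

>>> play_rows --increments '[35, -48, 0, -0.082, 70, -95, 0, -0.165, 104, -143, 0, -0.247, 139, -190, 0, -0.33, 173, -238, 0, -0.412, 208, -285, 0, -0.494, 243, -333, 0, -0.577, 277, -381, 0, -0.659, 312, -428, 0, -0.742, 347, -476, 0, -0.824, 381, -523, 0, -0.907, 416, -571, 0, -0.989]' --fingers 1 --newtons 40

```text
t: 1.6
ee_pos: [0.6421, -0.0165, 0.4031]
orientation: [-3.139, -0.0, 1.765]
wrist_force: [-0.1, -0.2, 0.5]
finger_gap: 0.0877
```

>>> play_rows --increments '[0, 0, 0, 0, 0, 0, 0, 0, 0, 0, 0, 0]'

```text
t: 1.98
ee_pos: [0.6416, -0.0152, 0.4036]
orientation: [-3.14, -0.001, 1.767]
wrist_force: [-0.2, 0.1, 0.1]
finger_gap: 0.088
```

Run:
```python
from h import *
snap('side','side1');snap('top','top1'); crop('side1',190,60,340,230,3.5,'c3'); crop('top1',160,130,330,260,4.7,'c4')
o=bot.observe();print(o['t'],o['ee_pos'],o['orientation'],o['wrist_force'])
```

```text
2.075 [ 0.64151284 -0.01517848  0.40392767] [-3.14032888e+00 -3.00884323e-04  1.76712886e+00] [ 0.03996586 -0.61139032 -0.15390471]
```

View pics/c3.png

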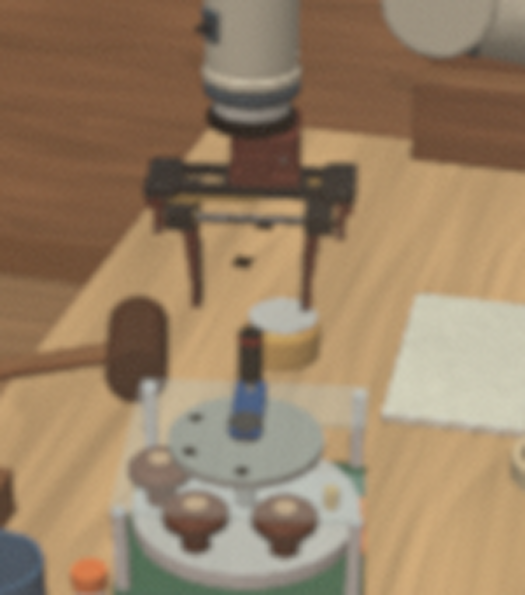

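>>> play_rows --increments '[0, 0, -22, 0, 0, 0, -44, 0, 0, 0, -66, 0, 0, 0, -66, 0]'

```text
t: 2.58
ee_pos: [0.6409, -0.0142, 0.3361]
orientation: [-3.137, -0.001, 1.769]
wrist_force: [-0.9, -0.6, -0.1]
finger_gap: 0.0877
```

>>> play_rows --increments '[0, 0, 0, 0, 0, 0, 0, 0, 0, 0, 0, 0, 0, 0, 0, 0]' --fingers 0 --newtons 40

```text
t: 3.08
ee_pos: [0.6409, -0.0143, 0.3366]
orientation: [-3.138, -0.001, 1.768]
wrist_force: [-0.3, -1.2, 0.8]
finger_gap: 0.0515
```

>>> play_rows --increments '[0, 0, 5, 0, 0, 0, 10, 0, 0, 0, 14, 0, 0, 0, 14, 0, 0, 0, 14, 0]'

```text
t: 3.7
ee_pos: [0.6412, -0.0143, 0.3503]
orientation: [-3.139, -0.001, 1.768]
wrist_force: [4.9, 0.8, -4.2]
finger_gap: 0.0232
```

Run:
```python
from h import *
snap('side','side2');crop('side2',190,60,340,230,3.5,'c5')
o=bot.observe();print(o['t'],o['ee_pos'],o['orientation'],o['wrist_force'])
```

```text
3.75 [ 0.64120279 -0.01424613  0.35034644] [-3.13861621e+00 -1.04067976e-03  1.76846299e+00] [ 4.33197055 -0.17818655 -2.71890902]
```

View pics/c5.png

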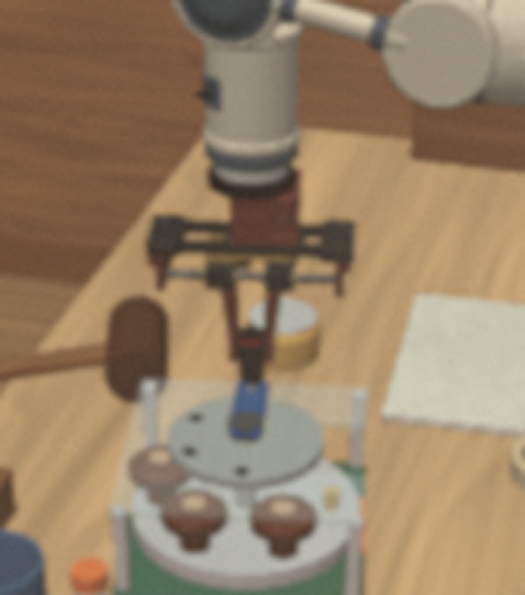

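>>> play_rows --increments '[0, 0, 4, 0, 0, 0, 8, 0, 0, 0, 12, 0, 0, 0, 12, 0, 0, 0, 12, 0]'

```text
t: 4.38
ee_pos: [0.6412, -0.0143, 0.3619]
orientation: [-3.138, -0.001, 1.768]
wrist_force: [4.0, 0.1, -7.9]
finger_gap: 0.0233
```

Run:
```python
from h import *
snap('side','side3');crop('side3',210,130,310,230,5.9,'c6')
o=bot.observe();print(o['t'],o['ee_pos'],o['orientation'],o['wrist_force'])
```

```text
4.425 [ 0.64120457 -0.01425623  0.36197314] [-3.13809424e+00 -1.13924504e-03  1.76845924e+00] [ 3.6526212   1.07140781 -8.29442121]
```

View pics/c6.png

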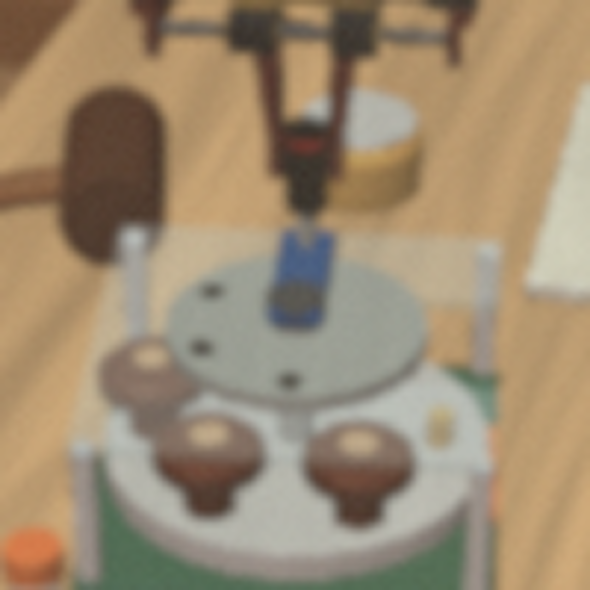

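```bash
cat > arc.py <<'E'
import numpy as np,sys
C=np.array([630.5,39.2]);yaw=.1971;R=55
def go(a0,cur):
    P=lambda a:C+R*np.array([np.cos(np.radians(a)+yaw),np.sin(np.radians(a)+yaw)])
    out=[]
    for i in range(1,11):
        d=P(a0+6*i)-cur; out+=[round(d[0],1),round(d[1],1),0,round(np.radians(6*i),3)]
    print(out)
if __name__=='__main__': go(float(sys.argv[1]),np.array([float(sys.argv[2]),float(sys.argv[3])]))
E
python3 arc.py -90 641.2 -14.3
```

```text
[np.float64(5.6), np.float64(1.0), 0, np.float64(0.105), np.float64(11.0), np.float64(3.0), 0, np.float64(0.209), np.float64(16.2), np.float64(5.5), 0, np.float64(0.314), np.float64(21.1), np.float64(8.6), 0, np.float64(0.419), np.float64(25.6), np.float64(12.2), 0, np.float64(0.524), np.float64(29.7), np.float64(16.2), 0, np.float64(0.628), np.float64(33.4), np.float64(20.6), 0, np.float64(0.733), np.float64(36.6), np.float64(25.4), 0, np.float64(0.838), np.float64(39.3), np.float64(30.5), 0, np.float64(0.942), np.float64(41.4), np.float64(35.9), 0, np.float64(1.047)]
```

>>> play_rows --increments '[5.6, 1, 0, 0.105, 11, 3, 0, 0.209, 16.2, 5.5, 0, 0.314, 21.1, 8.6, 0, 0.419, 25.6, 12.2, 0, 0.524, 29.7, 16.2, 0, 0.628, 33.4, 20.6, 0, 0.733, 36.6, 25.4, 0, 0.838, 39.3, 30.5, 0, 0.942, 41.4, 35.9, 0, 1.047, 41.4, 35.9, 0, 1.047, 41.4, 35.9, 0, 1.047]'

```text
t: 5.92
ee_pos: [0.6823, 0.0209, 0.3615]
orientation: [-3.136, -0.003, 2.813]
wrist_force: [0.7, -4.6, -7.6]
finger_gap: 0.0227
```

Run:
```python
from h import *
snap('side','side4');crop('side4',210,130,310,230,5.9,'c7')
snap('top','top4');crop('top4',160,130,330,260,4.7,'c8')
o=bot.observe();print(o['t'],o['ee_pos'],o['orientation'],o['wrist_force'])
```

```text
6.025 [0.68229265 0.02094003 0.36163878] [-3.13649070e+00 -2.52009526e-03  2.81344588e+00] [-0.67928058 -4.98597207 -7.42021357]
```

View pics/c7.png

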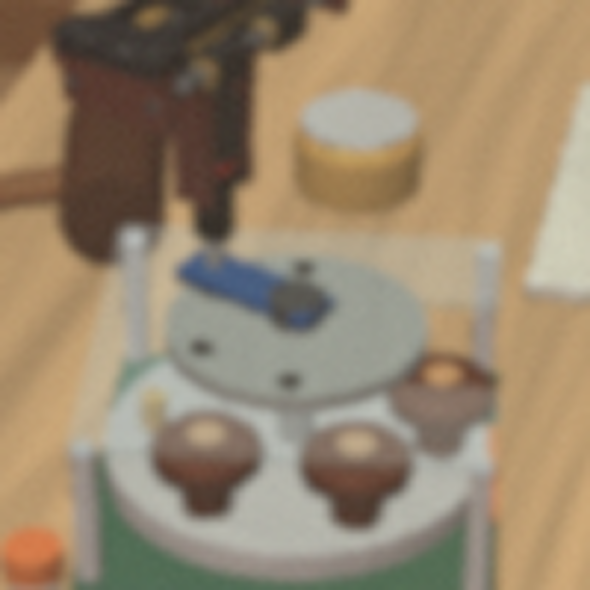

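View pics/c8.png

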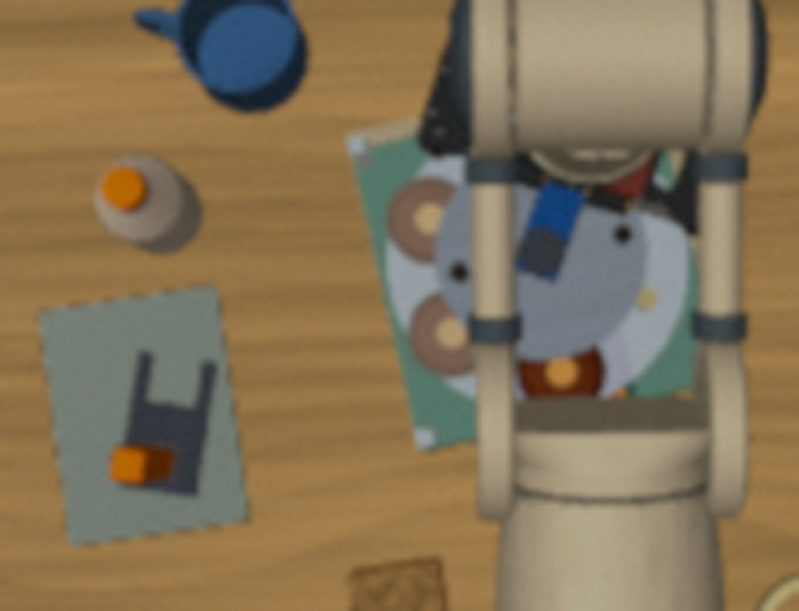

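>>> play_rows --increments '[0, 0, -4, 0, 0, 0, -8, 0, 0, 0, -11, 0, 0, 0, -13, 0, 0, 0, -14, 0, 0, 0, -14, 0]'

```text
t: 6.78
ee_pos: [0.6817, 0.0215, 0.353]
orientation: [-3.139, 0.003, 2.814]
wrist_force: [-4.0, -0.7, 13.0]
finger_gap: 0.0233
```

Run:
```python
from h import *
snap('side','side5');crop('side5',210,130,310,230,5.9,'c9')
o=bot.observe();print(o['t'],o['ee_pos'],o['orientation'],o['wrist_force'])
```

```text
6.825 [0.68172972 0.02152947 0.35301169] [-3.13900875e+00  3.08309180e-03  2.81439179e+00] [-4.40196251 -0.55264175 12.00052055]
```

View pics/c9.png

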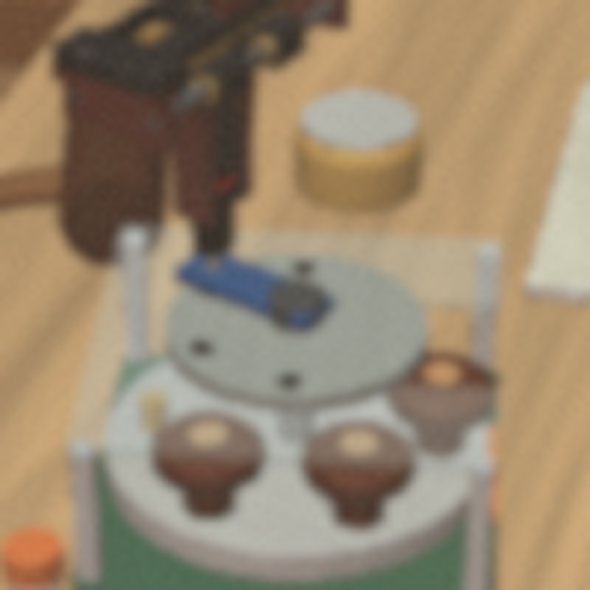

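Run:
```python
from fit import *
sd=load('side5'); p=[.6305,.0392,.1971]
for z in (.145,.150,.154,.175-.005,.195): 
    x=proj(sd,pose(p,(.055*np.cos(-np.pi/6),.055*np.sin(-np.pi/6),z)))[0]; print(z,x,((x-[210,130]+.5)*5.9))
crop('side5',230,150,260,185,17,'d1')
```

```text
0.145 [245.47881767 171.50681044] [212.27502426 247.8401816 ]
0.15 [245.45117704 170.15073624] [212.11194454 239.83934384]
0.154 [245.4289711  169.06205039] [211.98092951 233.4160973 ]
0.16999999999999998 [245.33930641 164.67291331] [211.45190783 207.52018854]
0.195 [245.19644996 157.70247241] [210.60905477 166.39458724]
```

View pics/d1.png

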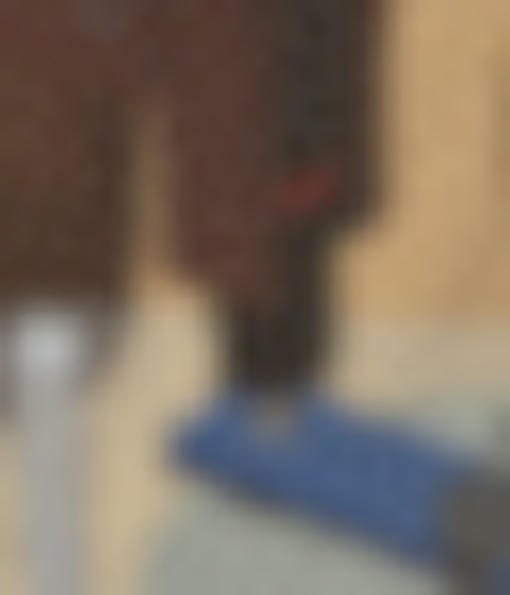

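>>> play_rows --increments '[0, 0, 0, 0, 0, 0, 0, 0, 0, 0, 0, 0, 0, 0, 0, 0, 0, 0, 0, 0, 0, 0, 0, 0]' --fingers 1

```text
t: 7.58
ee_pos: [0.6817, 0.0215, 0.3527]
orientation: [-3.139, 0.003, 2.814]
wrist_force: [-0.6, 0.6, -0.7]
finger_gap: 0.08
```

>>> play_rows --increments '[0, 0, 25, 0, 0, 0, 50, 0, 0, 0, 80, 0]'

```text
t: 7.95
ee_pos: [0.6817, 0.0215, 0.433]
orientation: [-3.139, 0.002, 2.814]
wrist_force: [0.7, -0.9, 0.4]
finger_gap: 0.0881
```

Run:
```python
from h import *
snap('side','side6');snap('top','top6')
crop('side6',220,220,310,310,6.5,'e1');crop('top6',160,180,230,260,7.4,'e2');crop('side6',210,130,310,230,5.9,'e3')
```

```text
(no output)
```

View pics/e1.png

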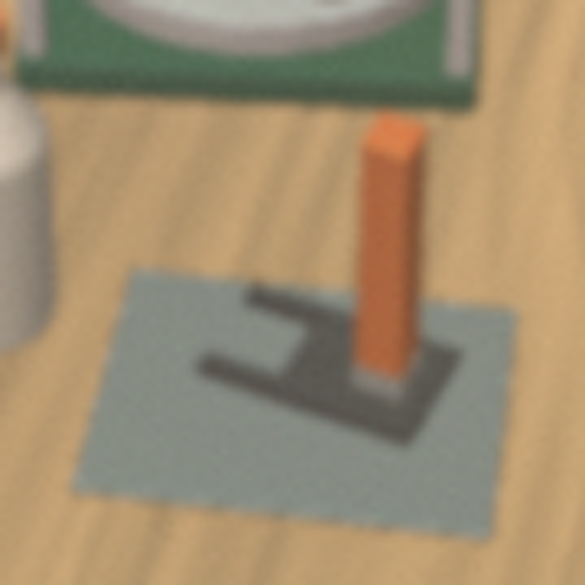

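View pics/e2.png

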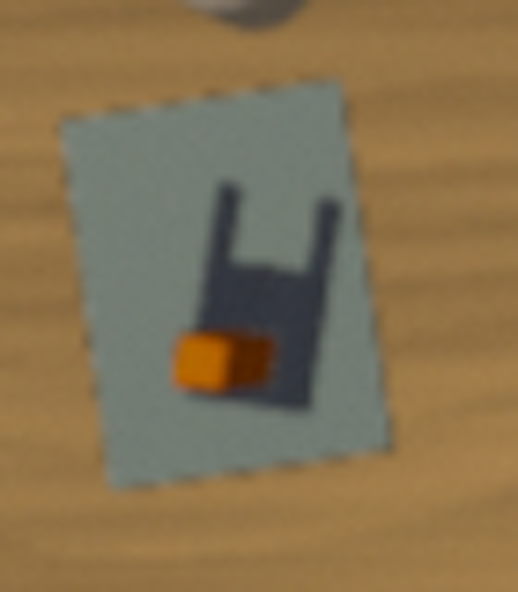

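View pics/e3.png

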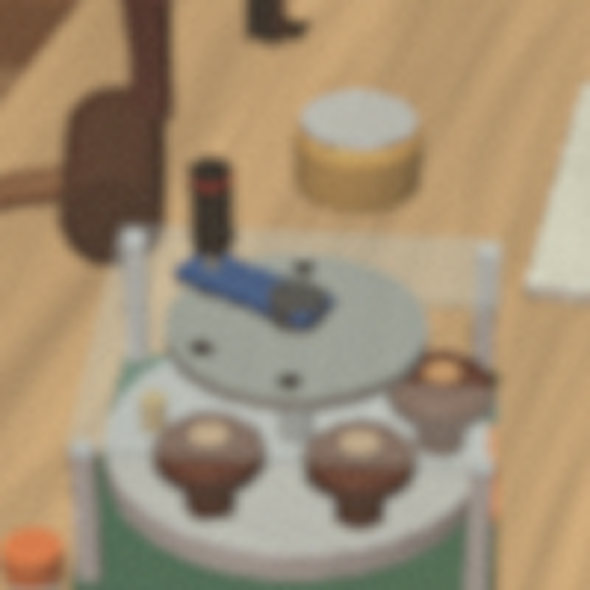

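Run:
```python
from fit import *
t=load('top6');sd=load('side6')
T=lambda l:[(160+(x+.5)/7.4-.5,180+(y+.5)/7.4-.5) for x,y in l]
S=lambda l:[(220+(x+.5)/6.5-.5,220+(y+.5)/6.5-.5) for x,y in l]
q=fit([(t,[(.075,.023,.010),(.075,-.023,.010),(0,0,.142),(-.022,-.028,.010),(.041,.018,.01),(.041,-.018,.01)],T([(230,181),(330,201),(202,362),(312,410),(232,262),(312,272)])),
 (sd,[(.075,.023,.010),(.075,-.023,.010),(0,0,.142),(-.022,-.028,.010),(-.022,.028,.01)],S([(203,364),(249,291),(397,132),(462,352),(408,442)]))],[.5,.3,0])
print(bot.observe()['ee_pos'])
```

```text
pose [ 0.5001  0.3095 -0.1743] res [[-0.2, 0.4], [-0.2, -0.3], [-0.3, 0.1], [-0.7, 0.5], [-0.6, -0.3], [-0.8, -0.1], [-0.1, -1.3], [0.2, -0.7], [-0.2, -0.2], [0.1, -0.6], [0.3, -0.8]]
[0.68145219 0.02153605 0.43734225]
```

>>> play_rows --increments '[-20, 32, 0, -0.157, -40, 64, 0, -0.315, -60, 96, 0, -0.472, -81, 128, 0, -0.63, -101, 160, 0, -0.787, -121, 192, 0, -0.945, -141, 224, 0, -1.1, -161, 256, 0, -1.26, -181.5, 288, 0, -1.417, -181.5, 288, -40, -1.417, -181.5, 288, -80, -1.417, -181.5, 288, -80, -1.417]'

```text
t: 9.55
ee_pos: [0.4993, 0.3093, 0.3519]
orientation: [-3.134, 0.015, 1.398]
wrist_force: [-0.4, -0.3, 0.4]
finger_gap: 0.0874
```

Run:
```python
from h import *
snap('side','side7')
crop('side7',190,130,340,310,3.3,'e4')
o=bot.observe();print(o['t'],o['ee_pos'],o['orientation'],o['wrist_force'])
```

```text
9.6 [0.49965889 0.30936873 0.35520796] [-3.13768243  0.01209597  1.39738276] [-0.03433155  0.00819481  0.55790457]
```

View pics/e4.png

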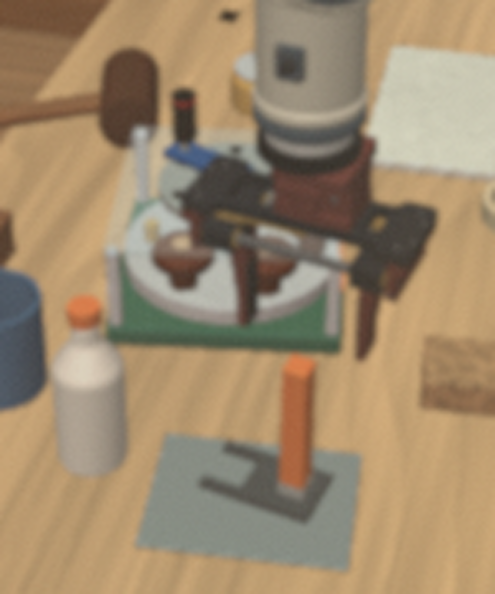

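>>> play_rows --increments '[0.4, 0, -26, 0, 0.4, 0, -52, 0, 0.4, 0, -78, 0, 0.4, 0, -78, 0, 0.4, 0, -78, 0]'

```text
t: 10.22
ee_pos: [0.5006, 0.3095, 0.2797]
orientation: [-3.14, 0.01, 1.397]
wrist_force: [0.5, 0.2, -0.1]
finger_gap: 0.0873
```

>>> play_rows --increments '[0, 0, 0, 0, 0, 0, 0, 0, 0, 0, 0, 0, 0, 0, 0, 0, 0, 0, 0, 0, 0, 0, 0, 0, 0, 0, 0, 0, 0, 0, 0, 0, 0, 0, 0, 0]' --fingers 0 --newtons 60

```text
t: 11.35
ee_pos: [0.5006, 0.3095, 0.2797]
orientation: [-3.14, 0.01, 1.397]
wrist_force: [0.3, -0.1, -1.1]
finger_gap: 0.0217
```

>>> play_rows --increments '[0, 0, 10, 0, 0, 0, 30, 0, 0, 0, 60, 0, 0, 0, 100, 0, 0, 0, 100, 0, 0, 0, 100, 0]'

```text
t: 12.1
ee_pos: [0.5005, 0.3095, 0.379]
orientation: [-3.14, 0.011, 1.397]
wrist_force: [0.3, -0.7, -2.5]
finger_gap: 0.0216
```

Run:
```python
from h import *
snap('side','side8');snap('top','top8')
crop('side8',200,130,340,270,4.2,'e5')
o=bot.observe();print(o['t'],o['ee_pos'],o['orientation'],o['wrist_force'],o['finger_gap'])
```

```text
12.2 [0.50047136 0.30944358 0.37745729] [-3.13751114  0.01225971  1.39716413] [-0.08114378  0.0207956  -1.96995774] 0.021638016820269397
```

View pics/e5.png

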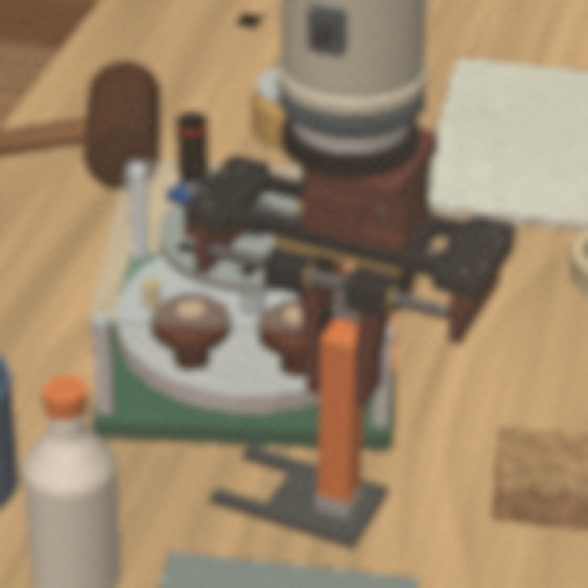

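View pics/top8.png

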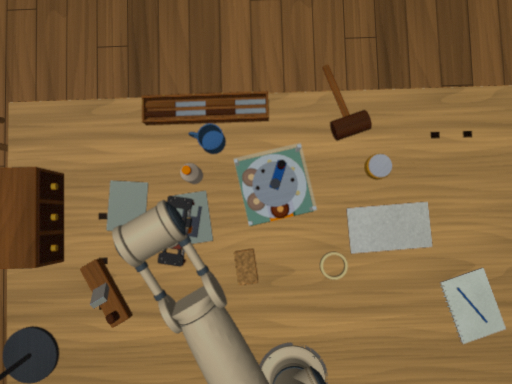

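>>> play_rows --increments '[-20, 0, 5, 0, -45, -10, 10, 0.03, -70, -30, 10, 0.07, -81, -60, 10, 0.11, -81, -95, 10, 0.15, -81, -130, 10, 0.19, -81, -170, 10, 0.24, -81, -210, 10, 0.29, -81, -250, 10, 0.33, -81, -285, 10, 0.36, -81, -305, 10, 0.371, -81, -312, 10, 0.371]'

```text
t: 13.7
ee_pos: [0.4194, -0.0035, 0.386]
orientation: [-3.135, 0.012, 1.766]
wrist_force: [-0.1, 0.5, -1.4]
finger_gap: 0.022
```

>>> play_rows --increments '[0, 0, 0, 0, 0, 0, 0, 0, 0, 0, 0, 0]'

```text
t: 14.08
ee_pos: [0.4194, -0.0028, 0.3859]
orientation: [-3.135, 0.011, 1.767]
wrist_force: [-0.2, -0.5, -3.6]
finger_gap: 0.0218
```

Run:
```python
from h import *
snap('side','side9');snap('top','top9')
crop('side9',200,130,380,270,4.2,'e6'); crop('top9',220,130,330,270,5,'e7')
o=bot.observe();print(o['t'],o['ee_pos'],o['orientation'],o['wrist_force'],o['finger_gap'])
```

```text
14.175 [ 0.4194002  -0.00299825  0.3860374 ] [-3.13527166  0.0115734   1.76717211] [ 0.0106845  -0.54845211 -2.46537625] 0.021423138316499758
```

View pics/e6.png

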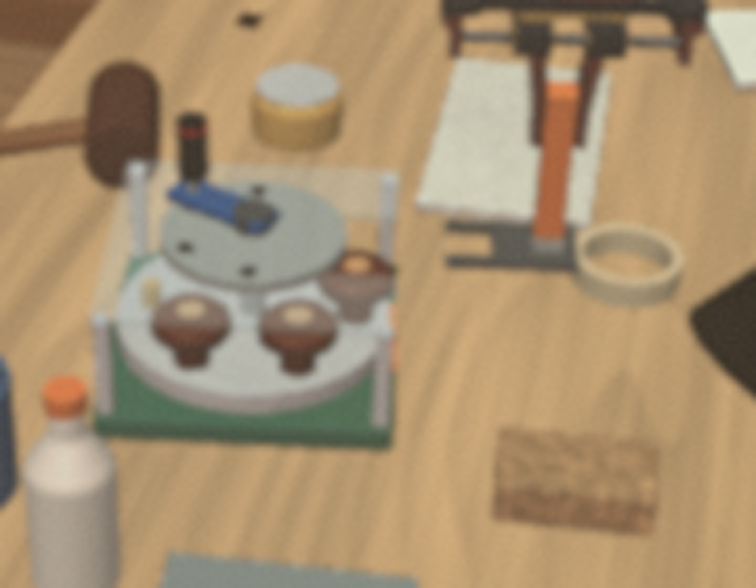

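View pics/e7.png

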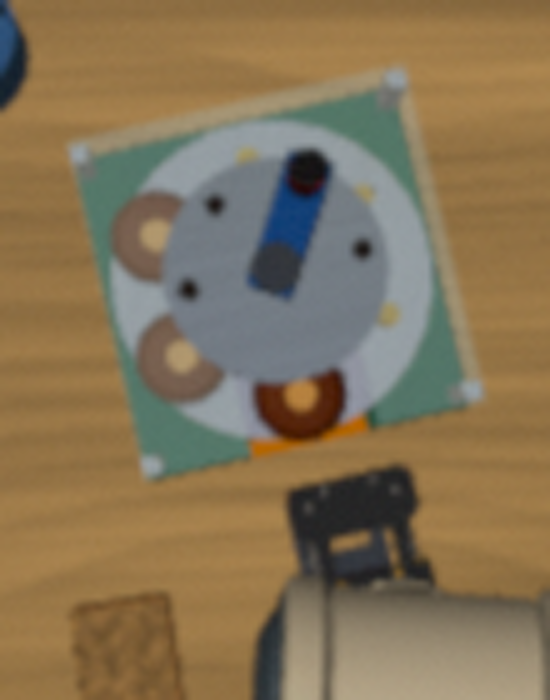

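Run:
```python
from h import *
crop('side9',300,170,345,200,14,'f1'); crop('top9',270,215,315,255,13,'f2')
```

```text
(no output)
```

View pics/f1.png

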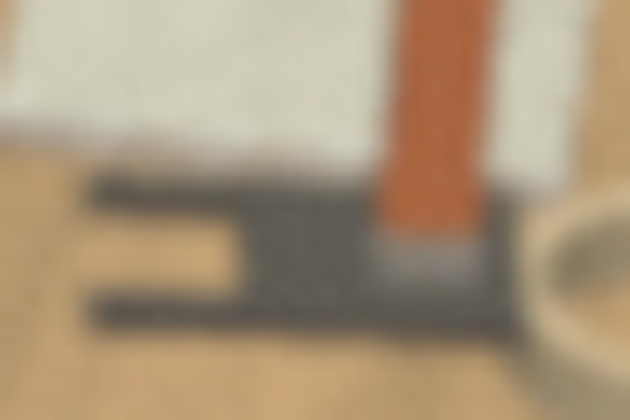

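View pics/f2.png

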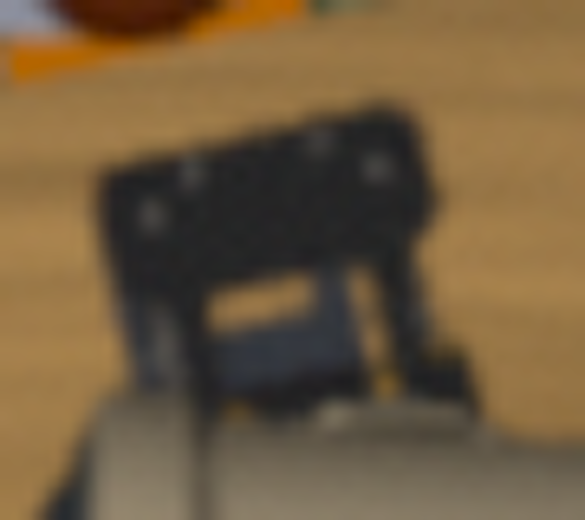

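```bash
cat > ff.py <<'E'
from fit import *
def forkfit(t,sd,tp,sp,p0):
    # tp/sp: list of (local(x,y,z rel bottom), pix)
    def f(p):
        r=[]
        for s,l in((t,tp),(sd,sp)):
            for L,px in l:
                r.append(proj(s,pose(p,[(L[0],L[1],L[2]+p[3])]))[0]-np.array(px))
        return np.concatenate(r) if r else 0
    r=least_squares(f,p0,loss='soft_l1',x_scale=[.01,.01,.1,.01]); print('fork',np.round(r.x,4),np.round(f(r.x).reshape(-1,2),1).tolist()); return r.x
E
python3 - <<'E'
from ff import *
t=load('top9');sd=load('side9')
S=lambda x,y:(300+(x+.5)/14-.5,170+(y+.5)/14-.5)
T=lambda x,y:(270+(x+.5)/13-.5,215+(y+.5)/13-.5)
h=.006
sp=[((.075,.018,h),S(90,296)),((.075,-.028,h),S(92,178)),((.075,.028,0),S(92,330)),((.075,-.018,0),S(95,212)),((.041,.018,h),S(240,294))]
tp=[((.041,-.018,h),T(310,308)),]
p0=[.4194,-.003,.197,.11]
forkfit(t,sd,tp,sp,p0)
forkfit(t,sd,[],sp,p0)
# predicted
print(proj(sd,pose(p0,[(a,b,c+.11) for (a,b,c),_ in sp])).round(1).tolist(),np.round([x for _,x in sp],1).tolist())
# knob1 measured
k=tri(t,(220+(301.5)/5-.5,130+396.5/5-.5),sd,(200+360.5/4.2-.5,130+264.5/4.2-.5)); print('knob1 top',k, 'expected',pose([.6305,.0392,.1971],(-.078,0,.091)))
print(at(t,220+(301.5)/5-.5,130+396.5/5-.5,.091))
E
```

```text
fork [ 0.4158 -0.0028  0.1842  0.1091] [[0.1, 0.4], [-0.0, -0.7], [-0.1, -0.3], [-0.3, 0.4], [-0.4, 0.6], [0.4, 0.0]]
fork [ 0.4217 -0.0455  0.1785  0.0803] [[0.1, -0.7], [0.1, -0.1], [-0.2, 0.2], [-0.2, 0.7], [0.1, -0.0]]
[[304.9, 189.7], [304.8, 181.7], [304.8, 193.2], [304.7, 185.0], [316.0, 190.2]] [[306.0, 190.7], [306.1, 182.2], [306.1, 193.1], [306.3, 184.7], [316.7, 190.5]]
knob1 top (array([0.55197802, 0.02465137, 0.09126268]), np.float64(0.001001241752442429)) expected [[0.55401019 0.02392555 0.091     ]]
[0.55247525 0.02473697 0.091     ]
```

>>> play_rows --increments '[0, 0.5, -20, 0.005, 0, 0.5, -40, 0.005, 0, 0.5, -52, 0.005, 0, 0.5, -52, 0.005, 15, 3.5, -52, 0.005, 30, 6.5, -52, 0.005, 30, 6.5, -52, 0.005]'

```text
t: 15.05
ee_pos: [0.4499, 0.0036, 0.3346]
orientation: [-3.136, 0.012, 1.772]
wrist_force: [-1.6, 0.4, -2.0]
finger_gap: 0.0216
```

Run:
```python
from h import *
snap('side','side10')
crop('side10',260,150,340,230,7.5,'g1')
o=bot.observe();print(o['t'],o['ee_pos'],o['orientation'],o['wrist_force'],o['finger_gap'])
```

```text
15.1 [0.44952209 0.00350701 0.33449364] [-3.13531816  0.01165634  1.77234316] [-0.92686692 -0.75947948 -2.32843553] 0.021865698658117032
```

View pics/g1.png

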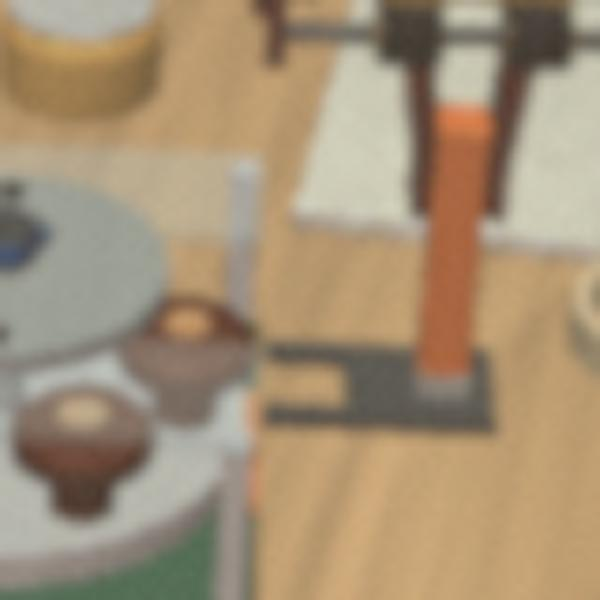

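Run:
```python
from ff import *
sd=load('side10')
S=lambda x,y:(260+(x+.5)/7.5-.5,150+(y+.5)/7.5-.5)
h=.006
sp=[((.075,.018,h),S(266,410)),((.075,-.028,h),S(268,344)),((.075,.028,0),S(268,426)),((.075,-.018,0),S(268,362)),((.041,.018,h),S(346,408)),((-.022,.028,0),S(494,434)),((-.022,-.028,h),S(490,349))]
for z in (.0575,.0585,.0595):
    f=lambda p:np.concatenate([proj(sd,pose(p,[(L[0],L[1],L[2]+z)]))[0]-np.array(px) for L,px in sp])
    r=least_squares(f,[.447,.003,.197],x_scale=[.01,.01,.1]).x
    R=np.array([[np.cos(.1971),np.sin(.1971)],[-np.sin(.1971),np.cos(.1971)]])
    print(z,r.round(4),'stand',(R@(r[:2]-[.6305,.0392])).round(4),f(r).round(1))
```

```text
0.0575 [0.4473 0.002  0.2153] stand [-0.1869 -0.0006] [ 0.  -0.9 -0.4 -0.4 -0.3  0.4 -0.4  0.5  0.2 -0.2  0.7  0.4  0.2 -0. ]
0.0585 [0.4471 0.0034 0.2154] stand [-0.1869  0.0008] [-0.  -0.9 -0.4 -0.4 -0.3  0.4 -0.4  0.5  0.2 -0.2  0.7  0.4  0.2 -0. ]
0.0595 [0.4469 0.0048 0.2155] stand [-0.1868  0.0022] [-0.  -0.9 -0.4 -0.4 -0.3  0.4 -0.4  0.5  0.2 -0.2  0.7  0.4  0.3 -0. ]
```

>>> play_rows --increments '[10, 2, 0, 0, 20, 4, 0, 0, 30, 6, 0, 0, 40, 8, 0, 0, 46.5, 9.3, 0, 0, 46.5, 9.3, 0, 0]'

```text
t: 15.85
ee_pos: [0.4964, 0.0129, 0.3342]
orientation: [-3.135, 0.011, 1.773]
wrist_force: [-0.5, 0.3, -3.0]
finger_gap: 0.0216
```

Run:
```python
from h import *
snap('side','side11')
crop('side11',240,150,320,230,7.5,'g2')
snap('top','top11')
crop('top11',240,180,310,250,7.5,'g3')
o=bot.observe();print(o['t'],o['ee_pos'],o['orientation'],o['wrist_force'],o['ft_torque'],o['finger_gap'])
```

```text
15.95 [0.49598897 0.01282352 0.33441461] [-3.13487994  0.01160601  1.77242393] [-0.03960042  0.04974708 -1.12968181] [-0.03344551  0.03240694  0.00192831] 0.021833707583138632
```

View pics/g2.png

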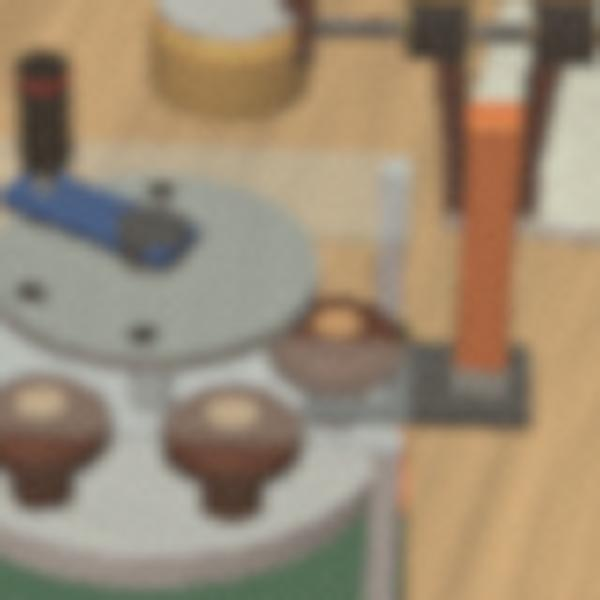

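View pics/g3.png

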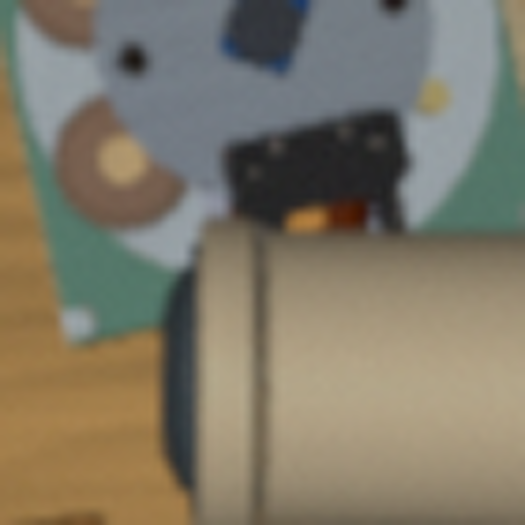

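>>> play_rows --increments '[0, 0, 3, 0, 0, 0, 6, 0, 0, 0, 9, 0, 0, 0, 11, 0, 0, 0, 11, 0]'

```text
t: 16.58
ee_pos: [0.4959, 0.0127, 0.3443]
orientation: [-3.132, 0.011, 1.772]
wrist_force: [2.8, -0.4, -12.4]
finger_gap: 0.0218
```

>>> play_rows --increments '[0, 0, 2, 0, 0, 0, 4, 0, 0, 0, 6, 0, 0, 0, 8, 0, 0, 0, 10, 0, 0, 0, 12, 0, 0, 0, 14, 0, 0, 0, 14, 0]'

```text
t: 17.58
ee_pos: [0.4959, 0.0128, 0.3597]
orientation: [-3.135, 0.012, 1.772]
wrist_force: [0.3, -0.4, -3.9]
finger_gap: 0.0218
```

Run:
```python
from h import *
snap('side','side12')
crop('side12',240,130,320,230,6,'g4')
o=bot.observe();print(o['t'],o['ee_pos'],o['orientation'],o['wrist_force'],o['ft_torque'],o['finger_gap'])
```

```text
17.625 [0.4958552  0.01272148 0.35918781] [-3.13392371  0.0117255   1.77227346] [ 0.99477722 -0.54940376 -4.5858514 ] [-0.06314103  0.14505426  0.01793725] 0.021708928396331685
```

View pics/g4.png

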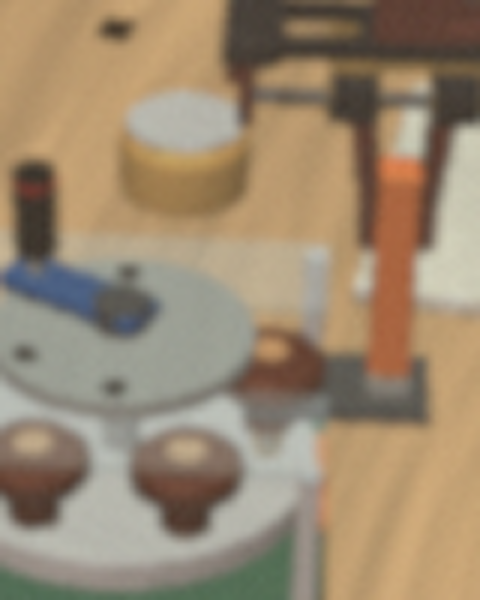

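>>> play_rows --increments '[0, 0, 4, 0, 0, 0, 10, 0, 0, 0, 18, 0, 0, 0, 26, 0, 0, 0, 34, 0, 0, 0, 42, 0, 0, 0, 50, 0, 0, 0, 58, 0, 0, 0, 64, 0, 0, 0, 68, 0, 0, 0, 70, 0, 0, 0, 70, 0]'

```text
t: 19.12
ee_pos: [0.4959, 0.0127, 0.4292]
orientation: [-3.134, 0.012, 1.772]
wrist_force: [-1.0, -0.5, -3.3]
finger_gap: 0.0213
```

Run:
```python
from h import *
snap('side','side13')
crop('side13',220,100,340,230,4.6,'g5')
o=bot.observe();print(o['t'],o['ee_pos'],o['orientation'],o['wrist_force'],o['ft_torque'],o['finger_gap'])
```

```text
19.175 [0.49586603 0.01273304 0.42901591] [-3.13361937  0.01164084  1.77230424] [-0.35952415  0.0768608  -3.09988449] [-0.082797    0.07721688 -0.02370278] 0.022038426645201017
```

View pics/g5.png

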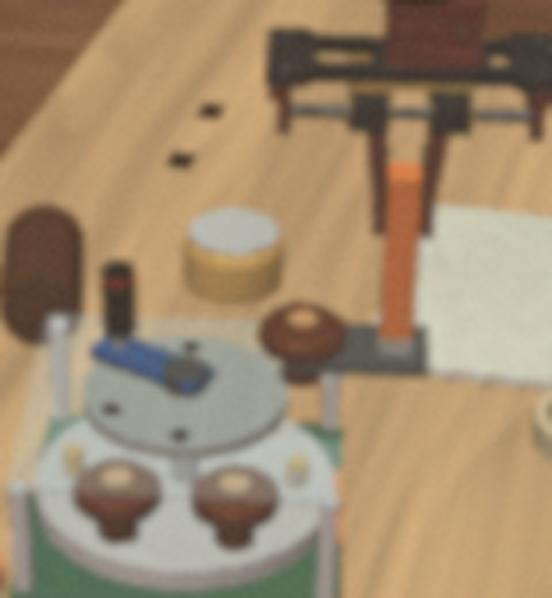

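Run:
```python
from h import *
crop('top0',335,190,445,265,7,'b1')
```

```text
(no output)
```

View pics/b1.png

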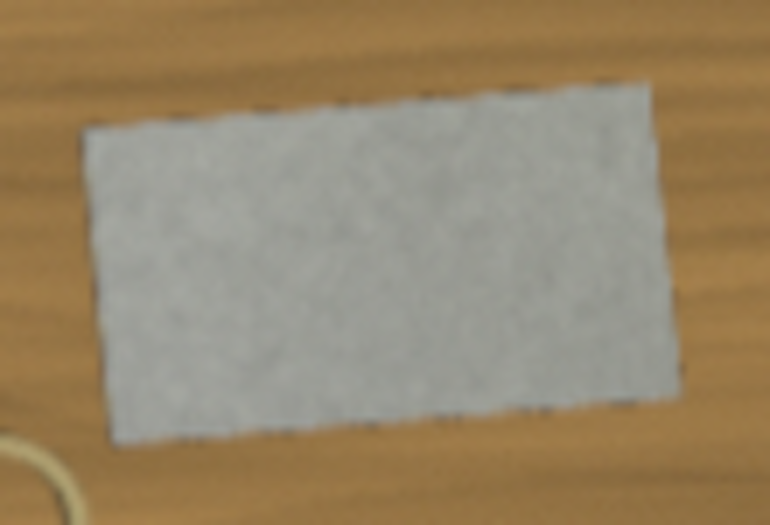

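Run:
```python
from fit import *
t=load('top0')
T=lambda l:[(335+(x+.5)/7-.5,190+(y+.5)/7-.5) for x,y in l]
p=fit([(t,[(.075,.135,.012),(.075,-.135,.012),(-.075,-.135,.012),(-.075,.135,.012)],T([(83,130),(650,85),(680,396),(115,443)]))],[.48,-.34,0])
for y in(-.088,0,.088):
    print('knob',pose(p,(.01,y,0)).round(4),'handle',pose(p,(.01-.06,y,0)).round(4))
print(p)
```

```text
pose [ 0.4827 -0.3381  0.0507] res [[-0.1, -0.3], [0.0, -0.5], [0.5, 0.4], [-0.4, 0.3]]
knob [[ 0.4972 -0.4254  0.    ]] handle [[ 0.4373 -0.4285  0.    ]]
knob [[ 0.4927 -0.3376  0.    ]] handle [[ 0.4328 -0.3406  0.    ]]
knob [[ 0.4883 -0.2497  0.    ]] handle [[ 0.4284 -0.2527  0.    ]]
[ 0.48274878 -0.33806676  0.05066195]
```

>>> play_rows --increments '[-4, -2, 0, 0, -10, -8, 0, -0.01, -18, -20, 0, -0.02, -26, -36, 0, -0.035, -32, -56, 0, -0.05, -36, -78, 0, -0.065, -40, -102, 0, -0.08, -44, -126, 0, -0.09, -46, -150, 0, -0.1, -48, -170, 0, -0.105, -49, -184, 0, -0.11, -50, -190, 0, -0.11]'

```text
t: 20.68
ee_pos: [0.4454, -0.1783, 0.429]
orientation: [-3.134, 0.012, 1.661]
wrist_force: [-0.3, 0.6, -2.6]
finger_gap: 0.0217
```

Run:
```python
from h import *
snap('side','side14')
crop('side14',280,50,420,220,3.5,'g6')
o=bot.observe();print(o['t'],o['ee_pos'],o['orientation'],o['wrist_force'],o['ft_torque'],o['finger_gap'])
```

```text
20.725 [ 0.44547524 -0.17835651  0.42895619] [-3.13337429  0.0119172   1.66096549] [ 0.23357284 -0.91673353 -3.3087722 ] [-0.23565467  0.1633572   0.04593607] 0.021658938178178856
```

View pics/g6.png

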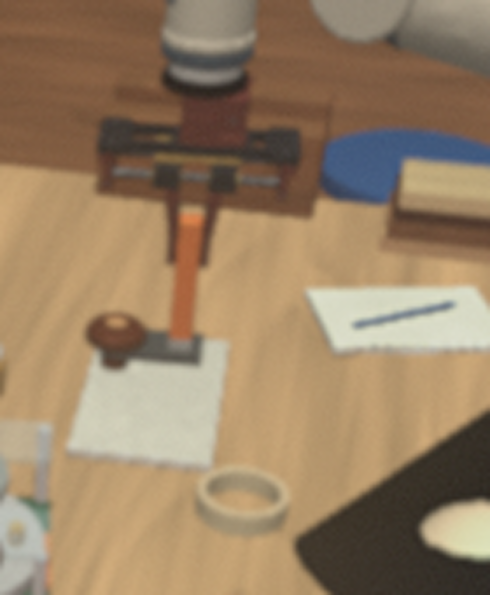

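>>> play_rows --increments '[0, -4, 0, 0, -1, -16, 0, 0, -1, -36, 0, -0.01, -2, -62, 0, -0.01, -3, -92, 0, -0.02, -4, -124, 0, -0.02, -4, -156, 0, -0.03, -5, -188, 0, -0.03, -5, -216, 0, -0.04, -6, -236, 0, -0.04, -6, -246, 0, -0.04, -6, -250, 0, -0.04]'

```text
t: 22.22
ee_pos: [0.4395, -0.4288, 0.4288]
orientation: [-3.133, 0.011, 1.621]
wrist_force: [0.7, 0.8, -3.7]
finger_gap: 0.0217
```

>>> play_rows --increments '[0, 0, -4, 0, 0, 0, -14, 0, 0, 0, -28, 0, 0, 0, -44, 0, 0, 0, -60, 0, 0, 0, -74, 0, 0, 0, -86, 0, 0, 0, -94, 0, 0, 0, -98, 0, 0, 0, -98, 0]'

```text
t: 23.48
ee_pos: [0.4395, -0.4288, 0.3308]
orientation: [-3.133, 0.011, 1.621]
wrist_force: [-0.8, 0.4, -2.4]
finger_gap: 0.0216
```

Run:
```python
from h import *
snap('side','side15')
crop('side15',270,50,380,190,4.2,'g7')
snap('top','top15')
crop('top15',330,180,450,270,6,'g8')
o=bot.observe();print(o['t'],o['ee_pos'],o['orientation'],o['wrist_force'],o['ft_torque'],o['finger_gap'])
```

```text
23.575 [ 0.4395478  -0.42880483  0.33141521] [-3.13385496  0.01216902  1.62084673] [ 0.09963352 -0.52075183 -2.59776985] [-0.1148287   0.12146452 -0.03828918] 0.02205291067248182
```

View pics/g7.png

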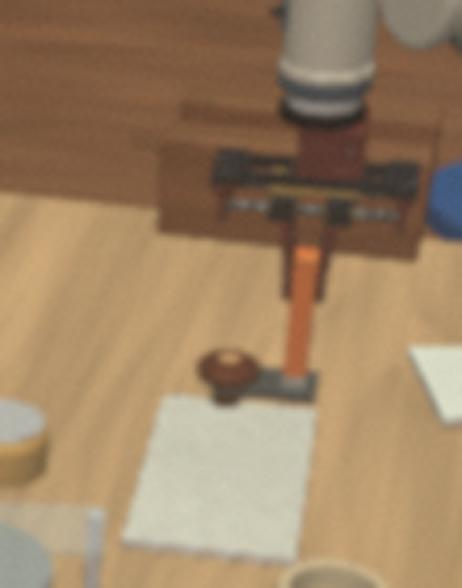

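View pics/g8.png

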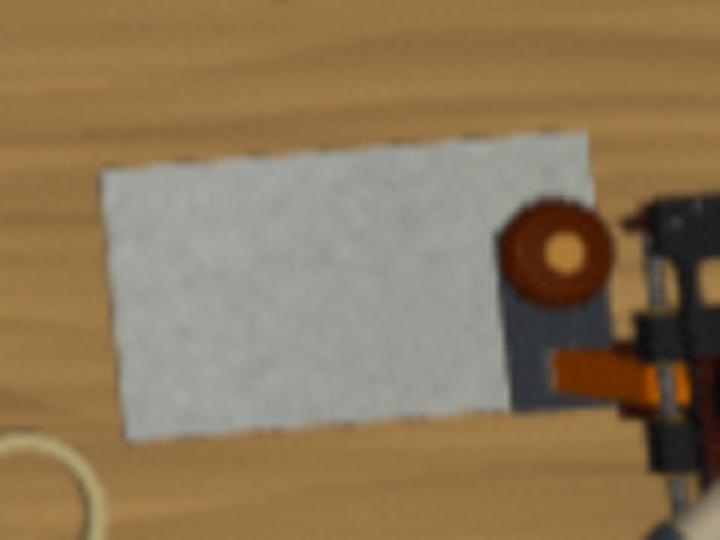

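Run:
```python
from fit import *
t=load('top15');s=load('side15')
a=(330+565.5/6-.5,180+252.5/6-.5);b=(270+231.5/4.2-.5,50+357.5/4.2-.5)
print(at(t,*a,.082),tri(t,a,s,b))
```

```text
[ 0.49887153 -0.42598226  0.082     ] (array([ 0.49782704, -0.42680255,  0.08037612]), np.float64(0.0020573988465028598))
```

>>> play_rows --increments '[0, 0, -4, 0, 0, 0, -10, 0, 0, 0, -16, 0, 0, 0, -20, 0, 0, 0, -22, 0, 0, 0, -24, 0, 0, 0, -26, 0, 0, 0, -28, 0, 0, 0, -30, 0, 0, 0, -32, 0, 0, 0, -32, 0, 0, 0, -32, 0]'

```text
t: 25.08
ee_pos: [0.4395, -0.4288, 0.2995]
orientation: [-3.134, 0.012, 1.621]
wrist_force: [0.6, 0.5, -3.2]
finger_gap: 0.0215
```

Run:
```python
from h import *
snap('side','side16')
crop('side16',290,110,360,170,8,'g7')
o=bot.observe();print(o['t'],o['ee_pos'],o['orientation'],o['wrist_force'],o['ft_torque'],o['finger_gap'])
```

```text
25.125 [ 0.43955836 -0.42881706  0.29952445] [-3.133969    0.01229278  1.6208036 ] [ 0.20224487 -0.51047946 -2.02123184] [-0.07246982  0.05649976 -0.00633643] 0.021795837756677
```

View pics/g7.png

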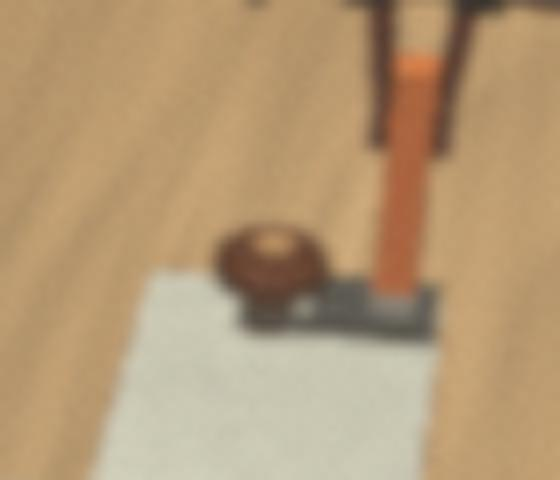

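Knob stands on the board, fork free below the head. Retreat.

>>> play_rows --increments '[-5, -0.3, 0, 0, -15, -0.8, 0, 0, -27, -1.4, 0, 0, -40, -2, 0, 0, -54, -2.7, 0, 0, -70, -3.5, 0, 0, -70, -3.5, 0, 0]'

```text
t: 26.0
ee_pos: [0.3683, -0.4326, 0.2998]
orientation: [-3.134, 0.013, 1.619]
wrist_force: [0.5, -0.2, -2.7]
finger_gap: 0.0219
```

Run:
```python
from h import *
snap('side','side17')
crop('side17',290,100,390,175,7.5,'g7')
o=bot.observe();print(o['t'],o['ee_pos'],o['orientation'],o['wrist_force'],o['ft_torque'],o['finger_gap'])
```

```text
26.05 [ 0.36896335 -0.43246702  0.29976808] [-3.13454654  0.01271519  1.61982716] [-0.29765801 -0.0092493  -2.63826135] [ 0.00548828  0.09210367 -0.01841266] 0.022079626336928823
```

View pics/g7.png

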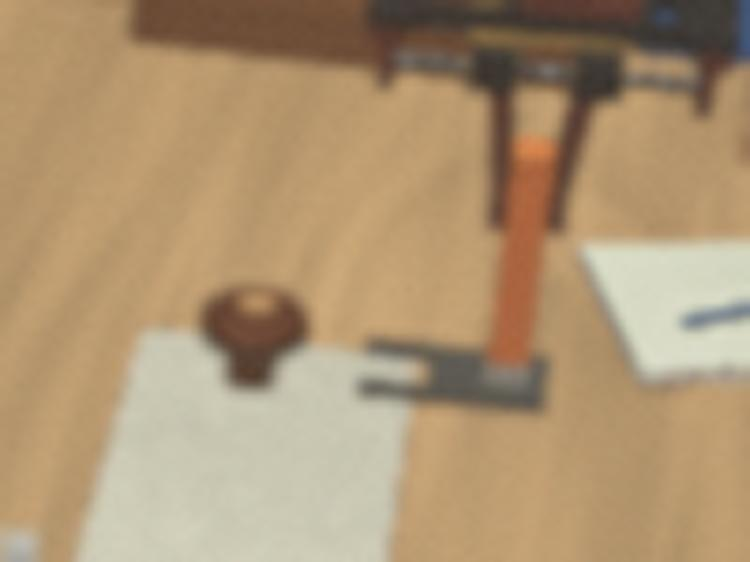

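>>> play_rows --increments '[0, 0, 20, 0, 0, 5, 60, 0, 3, 20, 100, 0, 8, 60, 100, 0.005, 12, 105, 100, 0.01, 15, 155, 100, 0.015, 18, 205, 100, 0.02, 21, 255, 100, 0.025, 24, 305, 100, 0.03, 27, 355, 100, 0.04, 30, 400, 100, 0.05, 30, 430, 100, 0.05]'

```text
t: 27.55
ee_pos: [0.3987, -0.0003, 0.4018]
orientation: [-3.137, 0.013, 1.672]
wrist_force: [-0.8, 1.0, -2.2]
finger_gap: 0.0217
```

>>> play_rows --increments '[0, 30, 0, 0, 0, 70, 0, 0, 0, 115, 0, 0, 0, 160, 0, 0, 5, 205, 0, 0, 20, 245, 0, 0, 40, 280, 0, 0, 65, 305, 0, 0, 90, 318, 0, 0, 107, 321, 0, 0, 109, 321, 0, 0, 109, 321, 0, 0]'

```text
t: 29.05
ee_pos: [0.5073, 0.3208, 0.4027]
orientation: [-3.138, 0.012, 1.672]
wrist_force: [0.8, -0.6, -2.3]
finger_gap: 0.0215
```

Run:
```python
from h import *
snap('side','side18')
crop('side18',200,170,340,310,4,'g7')
o=bot.observe();print(o['t'],o['ee_pos'],o['orientation'],o['wrist_force'],o['ft_torque'],o['finger_gap'])
```

```text
29.1 [0.50716936 0.32070576 0.40265143] [-3.13783656  0.01228325  1.67244141] [-0.7544915  -0.92462226 -2.97449287] [-0.06210312  0.0781509  -0.00054738] 0.021583034712712806
```

View pics/g7.png

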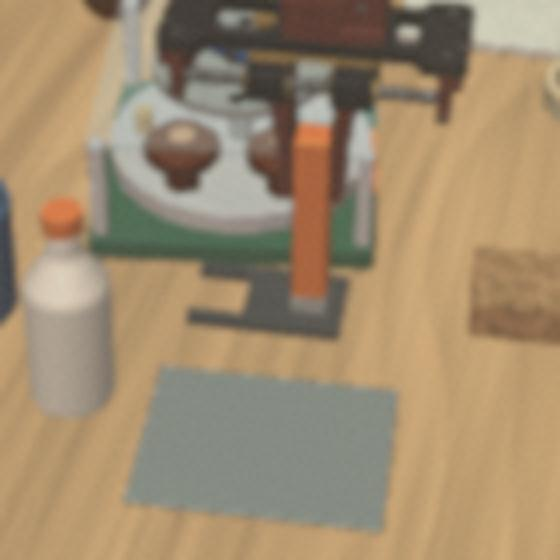

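>>> play_rows --increments '[0, 0, -20, 0, 0, 0, -50, 0, 0, 0, -80, 0, 0, 0, -100, 0, 0, 0, -110, 0, 0, 0, -116, 0, 0, 0, -120, 0, 0, 0, -123, 0, 0, 0, -124, 0, 0, 0, -124, 0]'

```text
t: 30.35
ee_pos: [0.5072, 0.3207, 0.2797]
orientation: [-3.139, 0.012, 1.672]
wrist_force: [-1.9, -1.4, 3.3]
finger_gap: 0.022
```

>>> play_rows --increments '[0, 0, 0, 0, 0, 0, 0, 0, 0, 0, 0, 0, 0, 0, 0, 0, 0, 0, 0, 0, 0, 0, 0, 0]' --fingers 1

```text
t: 31.1
ee_pos: [0.5072, 0.3208, 0.2797]
orientation: [-3.139, 0.012, 1.672]
wrist_force: [0.2, -0.0, 0.7]
finger_gap: 0.0781
```

>>> play_rows --increments '[0, 0, 30, 0, 0, 0, 80, 0, 0, 0, 140, 0, 0, 0, 150, 0, 0, 0, 150, 0]'

```text
t: 31.72
ee_pos: [0.5073, 0.3207, 0.4303]
orientation: [-3.14, 0.011, 1.672]
wrist_force: [-0.5, 0.6, -0.5]
finger_gap: 0.0874
```

Run:
```python
from h import *
snap('side','side19')
crop('side19',200,170,340,310,4,'g7')
o=bot.observe();print(o['t'],o['ee_pos'],o['orientation'],o['wrist_force'],o['ft_torque'],o['finger_gap'])
```

```text
31.775 [0.50732227 0.32078655 0.42840762] [-3.13764574  0.01235848  1.67249345] [0.72699609 0.5312402  0.43620523] [-0.01897721  0.06085646 -0.0068824 ] 0.08812001890702827
```

View pics/g7.png

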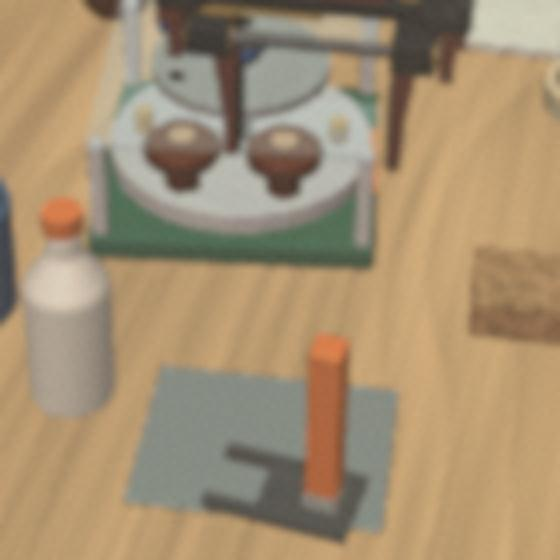

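>>> play_rows --increments '[15, -25, 0, 0, 37, -63, 0, 0, 62, -106, 0, 0, 87, -149, 0, 0, 112, -191, 0, 0, 137, -234, 0, 0, 160, -273, 0, 0, 175, -299, 0, 0, 175, -299, 0, 0]'

```text
t: 32.9
ee_pos: [0.6833, 0.0196, 0.4242]
orientation: [-3.132, 0.012, 1.669]
wrist_force: [0.0, -0.2, 0.3]
finger_gap: 0.088
```

>>> play_rows --increments '[0, 0, 0, 0, 0, 0, 0, 0]'

```text
t: 33.15
ee_pos: [0.6831, 0.0207, 0.4231]
orientation: [-3.13, 0.012, 1.671]
wrist_force: [1.1, -0.3, 0.4]
finger_gap: 0.0881
```

Run:
```python
from h import *
snap('side','side20');snap('top','top20')
crop('side20',200,80,330,230,4,'g7');crop('top20',160,160,330,260,4.5,'g8')
o=bot.observe();print(o['t'],o['ee_pos'],o['orientation'],o['wrist_force'],o['ft_torque'],o['finger_gap'])
```

```text
33.25 [0.68297345 0.02069001 0.4241326 ] [-3.13148758  0.01182834  1.67071202] [-0.48329197  1.16491829  0.36128116] [-0.11335303  0.03415792 -0.0123579 ] 0.08796931540962398
```

View pics/g7.png

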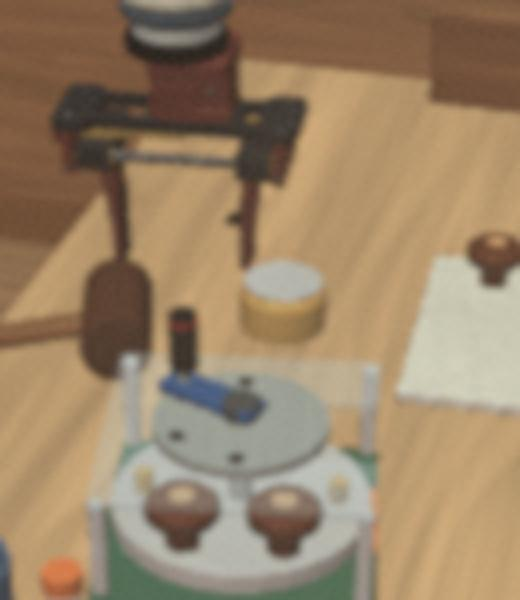

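View pics/g8.png

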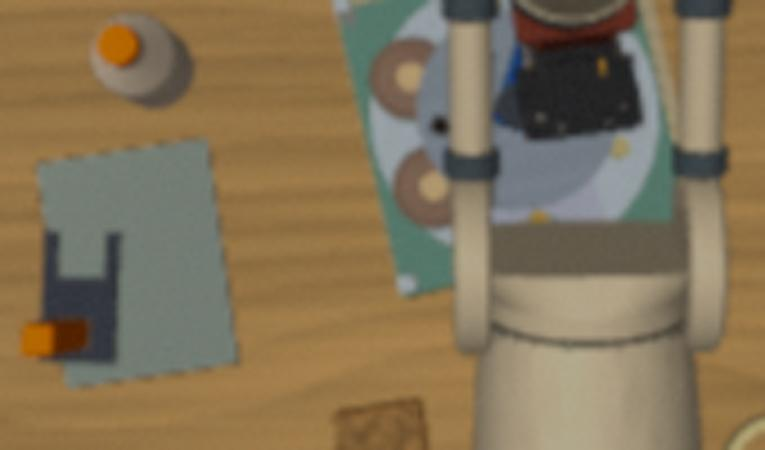

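>>> play_rows --increments '[-1, 0.5, -30, 0, -1, 0.5, -60, 0, -1, 0.5, -84, 0, -1, 0.5, -84, 0]'

```text
t: 33.75
ee_pos: [0.6815, 0.0219, 0.3377]
orientation: [-3.127, 0.011, 1.672]
wrist_force: [-0.5, 0.1, -0.3]
finger_gap: 0.0877
```

>>> play_rows --increments '[0, 0, 0, 0, 0, 0, 0, 0, 0, 0, 0, 0, 0, 0, 0, 0, 0, 0, 0, 0, 0, 0, 0, 0, 0, 0, 0, 0, 0, 0, 0, 0, 0, 0, 0, 0]' --fingers 0 --newtons 40

```text
t: 34.88
ee_pos: [0.6833, 0.0218, 0.3377]
orientation: [-3.136, 0.012, 1.672]
wrist_force: [13.2, 0.5, -4.6]
finger_gap: 0.0236
```

>>> play_rows --increments '[0, 0, 4, 0, 0, 0, 8, 0, 0, 0, 12, 0, 0, 0, 14, 0, 0, 0, 14, 0]'

```text
t: 35.5
ee_pos: [0.6835, 0.0218, 0.3514]
orientation: [-3.136, 0.012, 1.672]
wrist_force: [5.5, 0.4, -9.2]
finger_gap: 0.0236
```

```bash
python3 - <<'E'
from h import *
snap('side','side21')
crop('side21',210,130,310,230,5.9,'g7')
o=bot.observe();print(o['t'],o['ee_pos'],o['orientation'],o['wrist_force'],o['ft_torque'],o['finger_gap'])
E
python3 arc.py -30 682 21
```

```text
35.55 [0.68348568 0.02182427 0.35123899] [-3.13551213  0.01192648  1.67151652] [ 5.70493504 -0.12729054 -8.28891215] [ 0.05703319 -0.98044261  0.01950308] 0.02340967761989464
[np.float64(2.2), np.float64(6.1), 0, np.float64(0.105), np.float64(3.1), np.float64(11.8), 0, np.float64(0.209), np.float64(3.5), np.float64(17.5), 0, np.float64(0.314), np.float64(3.3), np.float64(23.3), 0, np.float64(0.419), np.float64(2.4), np.float64(29.0), 0, np.float64(0.524), np.float64(1.0), np.float64(34.5), 0, np.float64(0.628), np.float64(-1.0), np.float64(39.9), 0, np.float64(0.733), np.float64(-3.5), np.float64(45.1), 0, np.float64(0.838), np.float64(-6.6), np.float64(50.0), 0, np.float64(0.942), np.float64(-10.2), np.float64(54.5), 0, np.float64(1.047)]
```

View pics/g7.png

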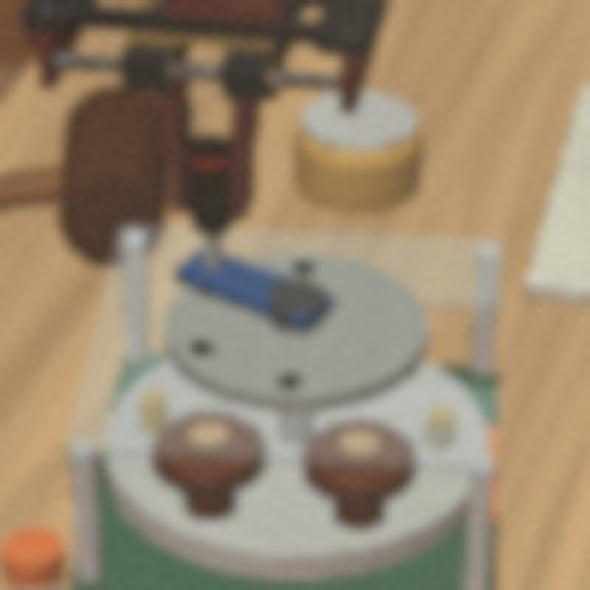

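>>> play_rows --increments '[1.6, 5.5, 0, 0.105, 2.5, 11.2, 0, 0.209, 2.9, 16.9, 0, 0.314, 2.7, 22.7, 0, 0.419, 1.8, 28.4, 0, 0.524, 0.4, 33.9, 0, 0.628, -1.6, 39.3, 0, 0.733, -4.1, 44.5, 0, 0.838, -7.2, 49.4, 0, 0.942, -10.8, 53.9, 0, 1.047, -10.8, 53.9, 0, 1.047, -10.8, 53.9, 0, 1.047]'

```text
t: 37.05
ee_pos: [0.6726, 0.0761, 0.3508]
orientation: [-3.136, 0.011, 2.717]
wrist_force: [3.5, 4.0, -7.7]
finger_gap: 0.0236
```

>>> play_rows --increments '[0, 0, -4, 0, 0, 0, -8, 0, 0, 0, -11, 0, 0, 0, -13, 0, 0, 0, -14, 0, 0, 0, -14, 0]'

```text
t: 37.8
ee_pos: [0.6726, 0.0761, 0.3377]
orientation: [-3.136, 0.012, 2.717]
wrist_force: [1.5, 2.4, -2.7]
finger_gap: 0.0236
```

Run:
```python
from fit import *
snap('side','side22')
crop('side22',210,130,310,230,5.9,'g7')
o=bot.observe();print(o['t'],o['ee_pos'],o['orientation'],o['wrist_force'],o['ft_torque'],o['finger_gap'])
sd=load('side22')
for z in (.145,.154,.195): 
    x=proj(sd,pose([.6305,.0392,.1971],(.055*np.cos(np.pi/6),.055*np.sin(np.pi/6),z)))[0]; print(z,((x-[210,130]+.5)*5.9))
```

```text
37.85 [0.67255909 0.07607731 0.33767734] [-3.13631603  0.01151298  2.71707052] [ 1.64890103  3.0489831  -1.4834248 ] [ 0.40153033 -0.19290645 -0.00471477] 0.02365711995814408
0.145 [201.30939764 303.57470603]
0.154 [200.9674317  288.87279217]
0.195 [199.37148673 220.52251971]
```

View pics/g7.png

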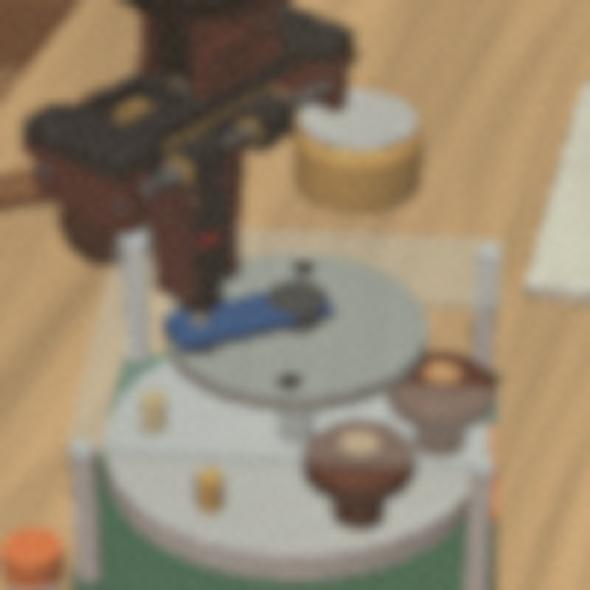

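>>> play_rows --increments '[0, 0, 0, 0, 0, 0, 0, 0, 0, 0, 0, 0, 0, 0, 0, 0, 0, 0, 0, 0, 0, 0, 0, 0]' --fingers 1

```text
t: 38.6
ee_pos: [0.6726, 0.0761, 0.3376]
orientation: [-3.136, 0.011, 2.717]
wrist_force: [-0.0, 0.4, 0.2]
finger_gap: 0.08
```

>>> play_rows --increments '[0, 0, 25, 0, 0, 0, 60, 0, 0, 0, 95, 0, 0, 0, 95, 0]'

```text
t: 39.1
ee_pos: [0.6723, 0.0761, 0.4369]
orientation: [-3.139, 0.018, 2.717]
wrist_force: [0.0, 0.0, -0.2]
finger_gap: 0.0878
```

Run:
```python
from fit import *
snap('side','side23');snap('top','top23')
crop('side23',210,130,310,230,5.9,'g7')
crop('side23',200,200,320,320,4.8,'g8');crop('top23',150,180,230,260,7,'g9')
o=bot.observe();print(o['t'],o['ee_pos'],o['orientation'],o['finger_gap'])
```

```text
39.2 [0.67264436 0.07611152 0.43208499] [-3.13620899  0.01142748  2.71709998] 0.08781901273105033
```

View pics/g7.png

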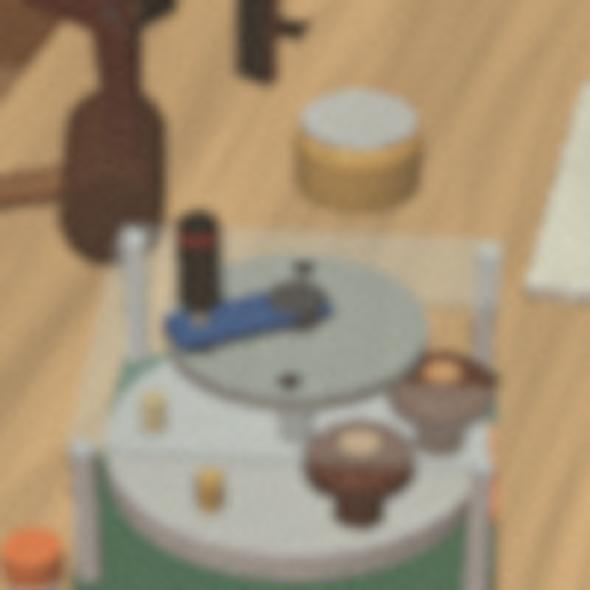

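View pics/g8.png

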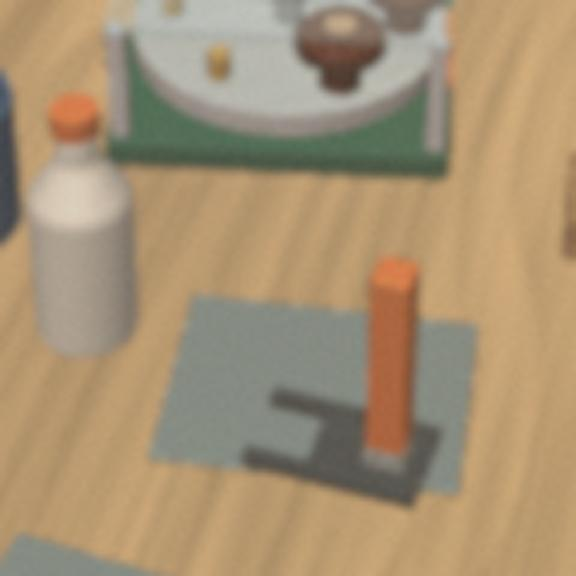

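View pics/g9.png

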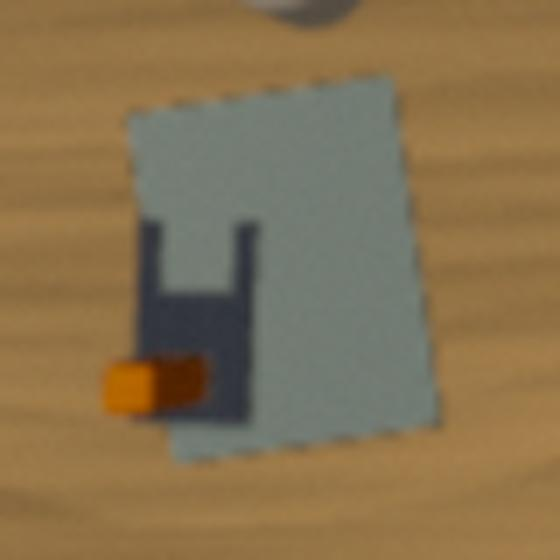

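Run:
```python
from fit import *
t=load('top23');sd=load('side23')
T=lambda l:[(150+(x+.5)/7-.5,180+(y+.5)/7-.5) for x,y in l]
S=lambda l:[(200+(x+.5)/4.8-.5,200+(y+.5)/4.8-.5) for x,y in l]
q=fit([(t,[(.075,.023,.010),(.075,-.023,.010),(0,0,.142),(-.022,-.028,.010),(.041,.018,.01),(.041,-.018,.01)],T([(151,220),(247,221),(129,387),(250,422),(162,292),(235,294)])),
 (sd,[(.075,.023,.010),(.075,-.023,.010),(0,0,.142),(-.022,-.028,.010),(-.022,.028,.007)],S([(244,457),(272,393),(396,273),(441,430),(411,506)]))],[.5,.33,0])
```

```text
pose [ 0.4825  0.3669 -0.0614] res [[-0.3, -0.3], [-0.3, 0.0], [-0.3, 0.2], [-0.5, 0.5], [-0.9, -0.3], [-0.5, -0.3], [-0.0, -1.5], [0.1, -0.4], [-0.1, -0.7], [0.3, -0.7], [0.5, -0.2]]
```

>>> play_rows --increments '[-15, 23, 0, -0.12, -36, 55, 0, -0.25, -58, 89, 0, -0.38, -80, 123, 0, -0.51, -102, 157, 0, -0.65, -124, 191, 0, -0.79, -146, 224, 0, -0.93, -168, 258, 0, -1.07, -184, 282, 0, -1.17, -189.5, 291, 0, -1.207, -189.5, 291, -30, -1.207, -189.5, 291, -60, -1.207]'

```text
t: 40.7
ee_pos: [0.4828, 0.3673, 0.369]
orientation: [-3.134, 0.013, 1.511]
wrist_force: [0.7, -0.3, -0.1]
finger_gap: 0.0876
```

>>> play_rows --increments '[0, 0, 0, 0, 0, 0, 0, 0]'

```text
t: 40.95
ee_pos: [0.4827, 0.3672, 0.3685]
orientation: [-3.133, 0.014, 1.511]
wrist_force: [0.2, 0.9, 0.7]
finger_gap: 0.0878
```

>>> play_rows --increments '[0, 0, -30, 0, 0, 0, -60, 0, 0, 0, -89, 0, 0, 0, -89, 0, 0, 0, -89, 0]'

```text
t: 41.58
ee_pos: [0.4831, 0.3674, 0.2818]
orientation: [-3.135, 0.012, 1.511]
wrist_force: [0.2, 0.5, -0.5]
finger_gap: 0.0881
```

>>> play_rows --increments '[0, 0, 0, 0, 0, 0, 0, 0, 0, 0, 0, 0, 0, 0, 0, 0, 0, 0, 0, 0, 0, 0, 0, 0, 0, 0, 0, 0, 0, 0, 0, 0, 0, 0, 0, 0]' --fingers 0 --newtons 60

```text
t: 42.7
ee_pos: [0.4832, 0.3674, 0.2819]
orientation: [-3.136, 0.012, 1.511]
wrist_force: [0.4, -0.8, -0.1]
finger_gap: 0.0218
```

>>> play_rows --increments '[0, 0, 10, 0, 0, 0, 30, 0, 0, 0, 60, 0, 0, 0, 100, 0, 0, 0, 110, 0, 0, 0, 110, 0]'

```text
t: 43.45
ee_pos: [0.4832, 0.3675, 0.3927]
orientation: [-3.137, 0.011, 1.511]
wrist_force: [-0.6, 0.3, -2.4]
finger_gap: 0.0219
```

Run:
```python
from h import *
snap('side','side24')
crop('side24',200,130,340,290,3.7,'g7')
o=bot.observe();print(o['t'],o['ee_pos'],o['orientation'],o['wrist_force'],o['finger_gap'])
```

```text
43.5 [0.48316008 0.36745188 0.39102497] [-3.13467257  0.01264459  1.51059873] [-0.18006285 -0.79613312 -3.24068183] 0.02179932990245261
```

View pics/g7.png

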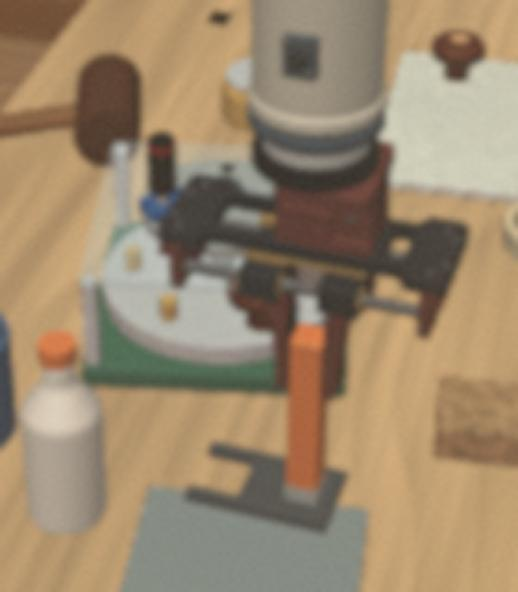

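>>> play_rows --increments '[-20, -5, 0, 0.01, -42, -25, 0, 0.03, -58, -55, 0, 0.05, -63, -90, 0, 0.08, -63, -130, 0, 0.11, -63, -170, 0, 0.14, -63, -210, 0, 0.17, -63, -250, 0, 0.2, -63, -290, 0, 0.225, -63, -325, 0, 0.245, -63, -355, 0, 0.257, -63, -370, 0, 0.262]'

```text
t: 45.0
ee_pos: [0.42, -0.0039, 0.3888]
orientation: [-3.131, 0.012, 1.771]
wrist_force: [-1.3, 0.3, -2.3]
finger_gap: 0.0216
```

>>> play_rows --increments '[0, 0, -15, 0, 0, 0, -35, 0, 0, 0, -50, 0, 0, 0, -55, 0, 8, 1.6, -55, 0, 20, 4, -55, 0, 30, 6, -55, 0, 30, 6, -55, 0]'

```text
t: 46.0
ee_pos: [0.4508, 0.0022, 0.3339]
orientation: [-3.131, 0.012, 1.772]
wrist_force: [0.4, 0.0, -2.7]
finger_gap: 0.0219
```

Run:
```python
from h import *
snap('side','side25');snap('top','top25')
crop('side25',260,150,340,230,7.5,'g1');crop('top25',230,150,320,250,6,'g2')
o=bot.observe();print(o['t'],o['ee_pos'],o['orientation'],o['wrist_force'],o['finger_gap'])
```

```text
46.1 [0.45016584 0.00209529 0.33376445] [-3.13074651  0.01189944  1.77128964] [ 0.1762028   0.02298773 -2.48590762] 0.021993587559071725
```

View pics/g1.png

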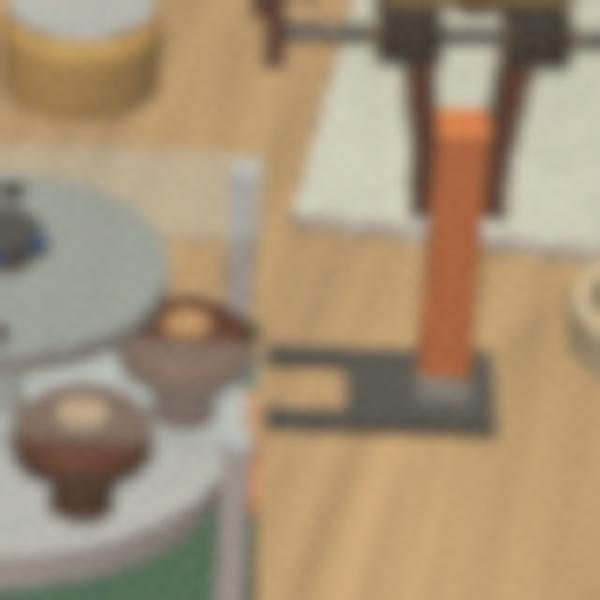

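View pics/g2.png

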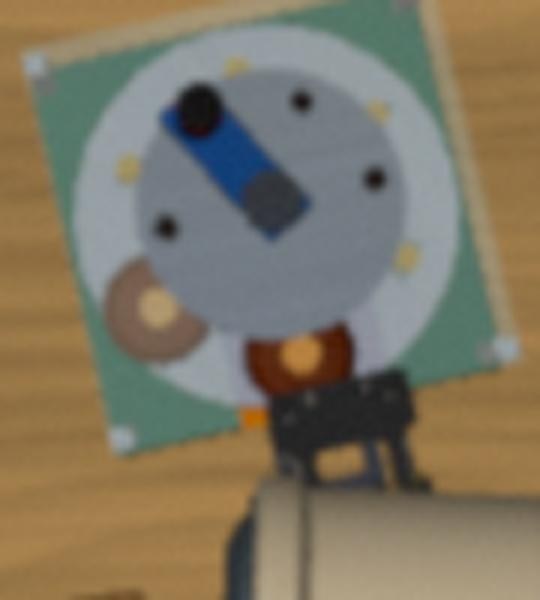

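```bash
cat > lat.py <<'E'
from ff import *
R=np.array([[np.cos(.1971),np.sin(.1971)],[-np.sin(.1971),np.cos(.1971)]])
st=lambda p:(R@(np.array(p)[:2]-[.6305,.0392])).round(4)
def lat(sd,sp,zs):
  for z in zs:
    f=lambda p:np.concatenate([proj(sd,pose(p,[(L[0],L[1],L[2]+z)]))[0]-np.array(px) for L,px in sp])
    r=least_squares(f,[.447,.003,.197],x_scale=[.01,.01,.1]).x
    print(z,r.round(4),'stand',st(r),f(r).round(1))
E
python3 - <<'E'
from lat import *
sd=load('side25');t=load('top25')
S=lambda x,y:(260+(x+.5)/7.5-.5,150+(y+.5)/7.5-.5)
h=.006
sp=[((.075,.018,h),S(268,411)),((.075,-.028,h),S(270,347)),((.075,.028,0),S(268,428)),((.075,-.018,0),S(270,364)),((.041,.018,h),S(348,409)),((-.022,.028,0),S(494,435)),((-.022,-.028,h),S(490,352))]
lat(sd,sp,(.055,.056,.057,.058))
a=(230+301.5/6-.5,150+354.5/6-.5); k=at(t,*a,.091); print('knob',k,st(k))
k=tri(t,a,sd,S(185,322)); print(k,st(k[0]))
E
```

```text
0.055 [ 4.471e-01 -2.000e-04  2.133e-01] stand [-0.1876 -0.0027] [-0.1 -0.8 -0.4 -0.5 -0.2  0.4 -0.5  0.5  0.1 -0.1  0.7  0.5  0.4 -0.2]
0.056 [0.4469 0.0012 0.2134] stand [-0.1875 -0.0013] [-0.1 -0.8 -0.4 -0.5 -0.2  0.4 -0.5  0.5  0.1 -0.1  0.8  0.6  0.4 -0.2]
0.057 [0.4467 0.0026 0.2134] stand [-1.874e-01  1.000e-04] [-0.1 -0.8 -0.5 -0.5 -0.2  0.4 -0.5  0.5  0.1 -0.1  0.8  0.6  0.4 -0.2]
0.058 [0.4465 0.004  0.2135] stand [-0.1874  0.0015] [-0.1 -0.8 -0.5 -0.5 -0.2  0.4 -0.5  0.5  0.1 -0.1  0.8  0.6  0.4 -0.2]
knob [0.55315815 0.02487088 0.091     ] [-0.0787  0.0011]
(array([0.55401822, 0.02504126, 0.09096032]), np.float64(0.0017522309658155116)) [-0.0778  0.0011]
```

>>> play_rows --increments '[0, 1.3, 1.5, 0, 10, 3.3, 1.5, 0, 20, 5.3, 1.5, 0, 30, 7.3, 1.5, 0, 40, 9.3, 1.5, 0, 46.8, 10.7, 1.5, 0, 46.8, 10.7, 1.5, 0]'

```text
t: 46.98
ee_pos: [0.4974, 0.0129, 0.335]
orientation: [-3.13, 0.012, 1.772]
wrist_force: [-0.2, 0.3, -1.4]
finger_gap: 0.0217
```

Run:
```python
from h import *
snap('side','side26')
crop('side26',240,150,320,230,7.5,'g2')
o=bot.observe();print(o['t'],o['ee_pos'],o['orientation'],o['wrist_force'],o['ft_torque'],o['finger_gap'])
```

```text
47.025 [0.49712982 0.01284004 0.33505572] [-3.13013187  0.01176008  1.77139236] [-0.86626783  0.34582951 -3.31379335] [-0.0038823   0.05686869  0.04789016] 0.021871863219276224
```

View pics/g2.png

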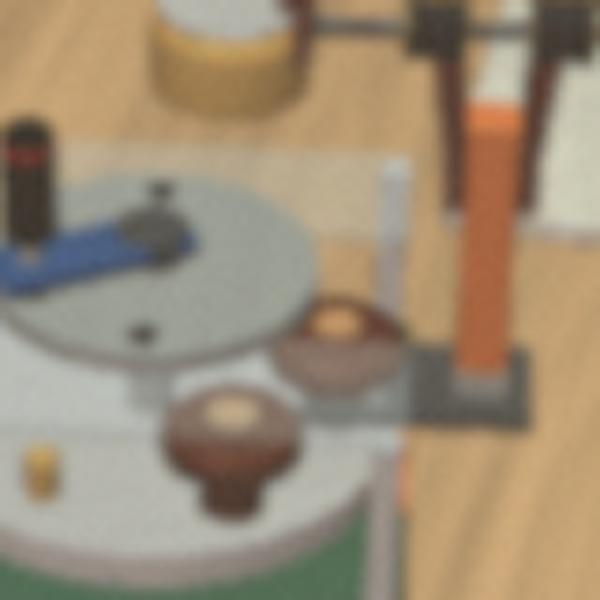

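Same picture as the first time, no forces. Lift.

>>> play_rows --increments '[0, 0, 3, 0, 0, 0, 6, 0, 0, 0, 9, 0, 0, 0, 12, 0, 0, 0, 14, 0, 0, 0, 16, 0, 0, 0, 18, 0, 0, 0, 20, 0, 0, 0, 22, 0, 0, 0, 24, 0, 0, 0, 27, 0, 0, 0, 27, 0]'

```text
t: 48.52
ee_pos: [0.4972, 0.0128, 0.3637]
orientation: [-3.133, 0.013, 1.771]
wrist_force: [0.3, 0.4, -2.7]
finger_gap: 0.0216
```

>>> play_rows --increments '[0, 0, 4, 0, 0, 0, 10, 0, 0, 0, 18, 0, 0, 0, 26, 0, 0, 0, 34, 0, 0, 0, 42, 0, 0, 0, 50, 0, 0, 0, 58, 0, 0, 0, 64, 0, 0, 0, 68, 0, 0, 0, 70, 0, 0, 0, 70, 0]'

```text
t: 50.02
ee_pos: [0.4973, 0.0128, 0.4337]
orientation: [-3.133, 0.013, 1.771]
wrist_force: [-0.2, -0.2, -3.4]
finger_gap: 0.022
```

Run:
```python
from h import *
snap('side','side27')
crop('side27',220,100,340,230,4.6,'g5')
o=bot.observe();print(o['t'],o['ee_pos'],o['orientation'],o['wrist_force'],o['ft_torque'],o['finger_gap'])
```

```text
50.075 [0.49727137 0.01278089 0.43351838] [-3.1330154   0.0125789   1.77125124] [-0.21688843  0.01648439 -3.39806783] [-0.09161043  0.13726752  0.02733268] 0.021706224912811746
```

View pics/g5.png

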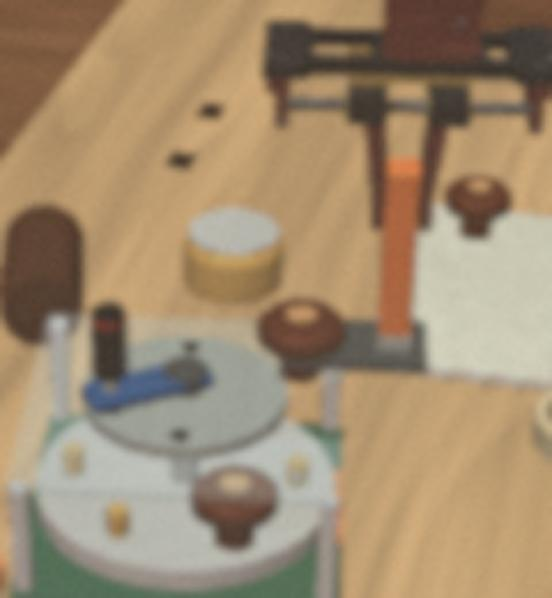

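>>> play_rows --increments '[-4, -2, 0, 0, -10, -8, 0, -0.01, -18, -20, 0, -0.02, -26, -36, 0, -0.035, -34, -56, 0, -0.05, -40, -78, 0, -0.065, -44, -102, 0, -0.08, -48, -126, 0, -0.09, -51, -150, 0, -0.1, -53, -170, 0, -0.105, -54, -184, 0, -0.11, -55, -190, 0, -0.11]'

```text
t: 51.58
ee_pos: [0.4418, -0.1782, 0.4335]
orientation: [-3.133, 0.013, 1.66]
wrist_force: [0.4, 0.4, -4.1]
finger_gap: 0.0222
```

>>> play_rows --increments '[0, -4, 0, 0, -1, -14, 0, 0, -1, -30, 0, -0.01, -2, -48, 0, -0.01, -3, -68, 0, -0.02, -4, -88, 0, -0.02, -5, -108, 0, -0.03, -6, -126, 0, -0.03, -6, -143, 0, -0.04, -7, -155, 0, -0.04, -7, -162, 0, -0.04, -7, -163, 0, -0.04]'

```text
t: 53.08
ee_pos: [0.4349, -0.3415, 0.4334]
orientation: [-3.133, 0.012, 1.62]
wrist_force: [-0.8, -0.2, -2.7]
finger_gap: 0.0217
```

>>> play_rows --increments '[0, 0, -4, 0, 0, 0, -14, 0, 0, 0, -28, 0, 0, 0, -44, 0, 0, 0, -60, 0, 0, 0, -74, 0, 0, 0, -86, 0, 0, 0, -94, 0, 0, 0, -98, 0, 0, 0, -98, 0]'

```text
t: 54.32
ee_pos: [0.4349, -0.3415, 0.3354]
orientation: [-3.133, 0.012, 1.62]
wrist_force: [0.3, -0.3, -2.6]
finger_gap: 0.0216
```

Run:
```python
from h import *
snap('side','side28')
crop('side28',270,50,380,190,4.2,'g7')
snap('top','top28')
crop('top28',330,180,450,270,6,'g8')
o=bot.observe();print(o['t'],o['ee_pos'],o['orientation'],o['wrist_force'],o['ft_torque'],o['finger_gap'])
```

```text
54.425 [ 0.43495589 -0.34148214  0.3360033 ] [-3.13351118  0.01287037  1.61964703] [-0.13789311  0.10339363 -2.93310274] [-0.08531483  0.08379563  0.02027736] 0.02166810701619443
```

View pics/g7.png

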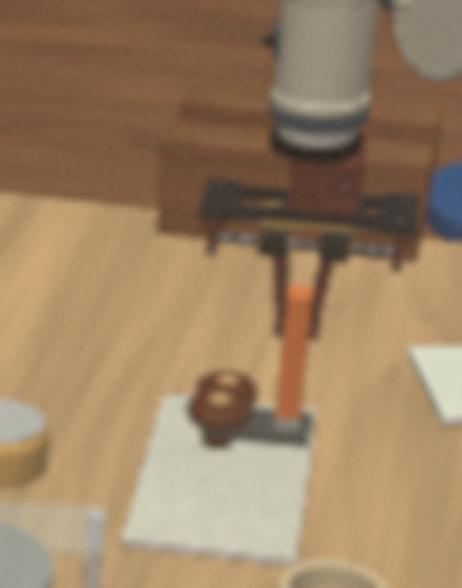

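View pics/g8.png

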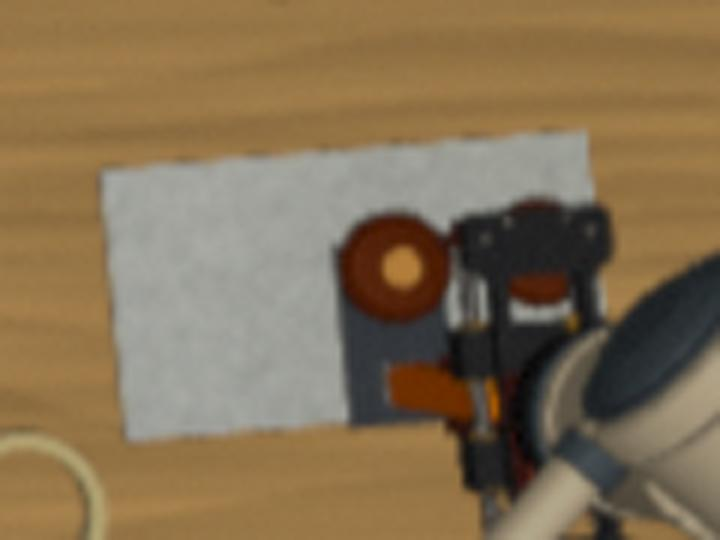

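>>> play_rows --increments '[0, 0, -4, 0, 0, 0, -10, 0, 0, 0, -17, 0, 0, 0, -21, 0, 0, 0, -23, 0, 0, 0, -25, 0, 0, 0, -27, 0, 0, 0, -29, 0, 0, 0, -31, 0, 0, 0, -33, 0, 0, 0, -34, 0, 0, 0, -34, 0]'

```text
t: 55.92
ee_pos: [0.4349, -0.3415, 0.3019]
orientation: [-3.133, 0.013, 1.62]
wrist_force: [-0.6, 0.7, -2.3]
finger_gap: 0.0219
```

Run:
```python
from h import *
snap('side','side29')
crop('side29',290,110,360,180,8,'g7')
o=bot.observe();print(o['t'],o['ee_pos'],o['orientation'],o['wrist_force'],o['ft_torque'],o['finger_gap'])
```

```text
55.975 [ 0.43495303 -0.34150123  0.30201888] [-3.13351545  0.01292396  1.61962667] [-0.0188419  -0.20733334 -2.17250174] [-0.0453809   0.05974318  0.04816656] 0.02182042476428068
```

View pics/g7.png

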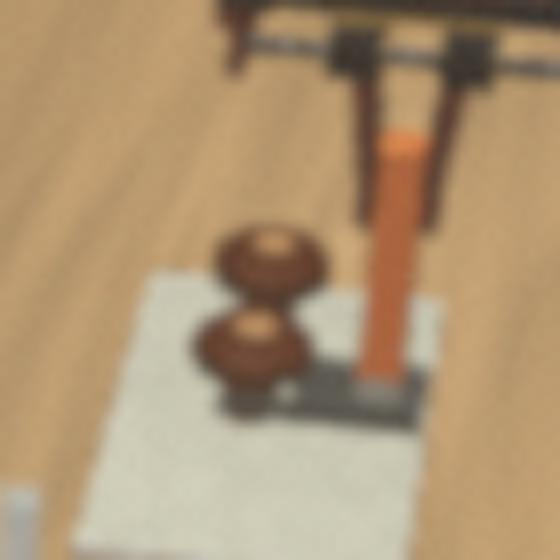

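>>> play_rows --increments '[-5, -0.3, 0, 0, -15, -0.8, 0, 0, -27, -1.4, 0, 0, -40, -2, 0, 0, -54, -2.7, 0, 0, -70, -3.5, 0, 0, -70, -3.5, 0, 0]'

```text
t: 56.85
ee_pos: [0.3638, -0.3452, 0.3022]
orientation: [-3.134, 0.013, 1.618]
wrist_force: [0.5, 0.1, -2.4]
finger_gap: 0.0217
```

>>> play_rows --increments '[0, 0, 20, 0, 0, 5, 60, 0, 5, 20, 100, 0, 12, 60, 100, 0.005, 18, 100, 100, 0.01, 22, 145, 100, 0.015, 26, 190, 100, 0.02, 30, 235, 100, 0.025, 33, 275, 100, 0.03, 35, 310, 100, 0.04, 35, 335, 100, 0.05, 35, 345, 100, 0.05]'

```text
t: 58.35
ee_pos: [0.3988, 0.0011, 0.4038]
orientation: [-3.136, 0.014, 1.671]
wrist_force: [0.3, -0.4, -2.4]
finger_gap: 0.0216
```

>>> play_rows --increments '[0, 30, 0, 0, 0, 70, 0, 0, 0, 115, 0, 0, 0, 160, 0, 0, 5, 205, 0, 0, 20, 245, 0, 0, 40, 280, 0, 0, 65, 305, 0, 0, 90, 318, 0, 0, 107, 321, 0, 0, 109, 321, 0, 0, 109, 321, 0, 0]'

```text
t: 59.85
ee_pos: [0.5078, 0.3217, 0.4041]
orientation: [-3.136, 0.014, 1.67]
wrist_force: [-0.2, 0.4, -2.2]
finger_gap: 0.0216
```

Run:
```python
from h import *
s=snap('side','side30')
cv2.imwrite('pics/big.png',cv2.resize(s['pixels'][100:310,190:400],None,fx=2.8,fy=2.8,interpolation=cv2.INTER_CUBIC))
o=bot.observe();print(o['t'],o['ee_pos'],o['orientation'],o['wrist_force'],o['ft_torque'],o['finger_gap'])
```

```text
59.9 [0.5075398  0.32176291 0.40424745] [-3.13591715  0.01345058  1.67010098] [-0.12426984 -0.76194536 -1.09154188] [-0.07945405  0.04909238 -0.00801868] 0.021615111952036987
```

View pics/big.png

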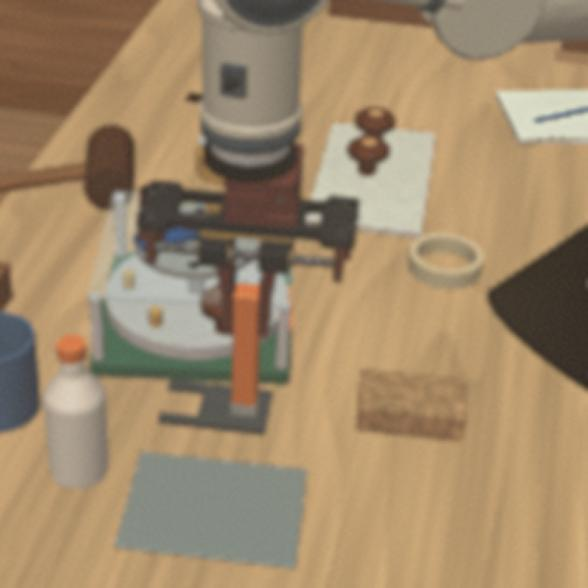

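>>> play_rows --increments '[0, 0, -20, 0, 0, 0, -50, 0, 0, 0, -80, 0, 0, 0, -100, 0, 0, 0, -110, 0, 0, 0, -115, 0, 0, 0, -119, 0, 0, 0, -122, 0, 0, 0, -123, 0, 0, 0, -123, 0]'

```text
t: 61.15
ee_pos: [0.5076, 0.3218, 0.2819]
orientation: [-3.137, 0.013, 1.67]
wrist_force: [-1.1, -0.6, -0.1]
finger_gap: 0.0219
```

>>> play_rows --increments '[0, 0, 0, 0, 0, 0, 0, 0, 0, 0, 0, 0, 0, 0, 0, 0, 0, 0, 0, 0, 0, 0, 0, 0]' --fingers 1

```text
t: 61.9
ee_pos: [0.5076, 0.3218, 0.2819]
orientation: [-3.137, 0.013, 1.67]
wrist_force: [-0.8, 0.2, 1.2]
finger_gap: 0.0784
```

>>> play_rows --increments '[0, 0, 30, 0, 0, 0, 80, 0, 0, 0, 140, 0, 0, 0, 150, 0, 0, 0, 150, 0]'

```text
t: 62.52
ee_pos: [0.5076, 0.3218, 0.4325]
orientation: [-3.138, 0.013, 1.67]
wrist_force: [-0.4, -0.0, -0.4]
finger_gap: 0.0883
```

Run:
```python
from h import *
snap('side','side31')
crop('side31',200,170,340,310,4,'g7')
o=bot.observe();print(o['t'],o['ee_pos'],o['orientation'],o['wrist_force'],o['ft_torque'],o['finger_gap'])
```

```text
62.575 [0.50768927 0.32182903 0.43062187] [-3.13534594  0.01372619  1.67006418] [0.19820817 0.13845876 0.23042542] [-0.08375349  0.08404882 -0.01228157] 0.0877319774633265
```

View pics/g7.png

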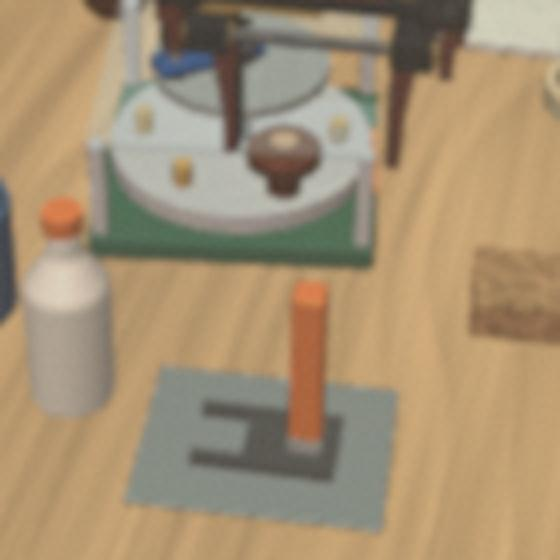

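>>> play_rows --increments '[14, -21, 0, 0, 36, -54, 0, 0, 60, -90, 0, 0, 84, -126, 0, 0, 108, -162, 0, 0, 132, -198, 0, 0, 152, -228, 0, 0, 164.5, -246, 0, 0, 164.5, -246, 0, 0, 164.5, -246, 0, 0]'

```text
t: 63.82
ee_pos: [0.6719, 0.0769, 0.4302]
orientation: [-3.134, 0.013, 1.671]
wrist_force: [-0.1, 0.1, -0.7]
finger_gap: 0.0872
```

```bash
python3 - <<'E'
from h import *
snap('side','side32')
crop('side32',200,80,330,230,4,'g7')
o=bot.observe();print(o['t'],o['ee_pos'],o['orientation'],o['wrist_force'],o['ft_torque'],o['finger_gap'])
E
python3 arc.py 30 671.8 75.5
```

```text
63.875 [0.67170105 0.07713586 0.43060621] [-3.13505753  0.01325837  1.67163186] [-0.32823213 -0.43669384  0.0758738 ] [-0.01071891 -0.01798869 -0.0006678 ] 0.0877365708632365
[np.float64(-4.0), np.float64(4.1), 0, np.float64(0.105), np.float64(-8.4), np.float64(7.8), 0, np.float64(0.209), np.float64(-13.2), np.float64(11.0), 0, np.float64(0.314), np.float64(-18.3), np.float64(13.7), 0, np.float64(0.419), np.float64(-23.7), np.float64(15.8), 0, np.float64(0.524), np.float64(-29.2), np.float64(17.4), 0, np.float64(0.628), np.float64(-34.9), np.float64(18.3), 0, np.float64(0.733), np.float64(-40.6), np.float64(18.7), 0, np.float64(0.838), np.float64(-46.4), np.float64(18.5), 0, np.float64(0.942), np.float64(-52.1), np.float64(17.6), 0, np.float64(1.047)]
```

View pics/g7.png

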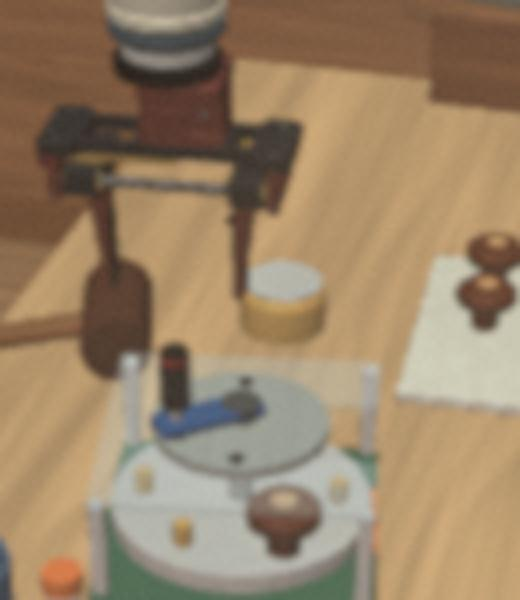

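>>> play_rows --increments '[0, -1, -30, 0, 0, -1, -60, 0, 0, -1, -92, 0, 0, -1, -92, 0, 0, -1, -92, 0]'

```text
t: 64.5
ee_pos: [0.6715, 0.0769, 0.3405]
orientation: [-3.137, 0.013, 1.673]
wrist_force: [0.3, -0.4, 1.2]
finger_gap: 0.0878
```

>>> play_rows --increments '[0, 0, 0, 0, 0, 0, 0, 0, 0, 0, 0, 0, 0, 0, 0, 0, 0, 0, 0, 0, 0, 0, 0, 0, 0, 0, 0, 0, 0, 0, 0, 0, 0, 0, 0, 0]' --fingers 0 --newtons 40

```text
t: 65.62
ee_pos: [0.6722, 0.0775, 0.3404]
orientation: [-3.14, 0.012, 1.673]
wrist_force: [6.6, 2.0, -1.2]
finger_gap: 0.0237
```

>>> play_rows --increments '[0, 0, 4, 0, 0, 0, 8, 0, 0, 0, 12, 0, 0, 0, 14, 0, 0, 0, 14, 0]'

```text
t: 66.25
ee_pos: [0.6723, 0.0775, 0.3542]
orientation: [-3.14, 0.012, 1.674]
wrist_force: [4.7, 0.2, -8.3]
finger_gap: 0.0234
```

Run:
```python
from h import *
snap('side','side33')
crop('side33',210,130,310,230,5.9,'g7')
o=bot.observe();print(o['t'],o['ee_pos'],o['orientation'],o['wrist_force'],o['ft_torque'],o['finger_gap'])
```

```text
66.3 [0.67227793 0.07747494 0.35409492] [-3.14008845  0.01225333  1.67353607] [ 5.27350582  0.28533766 -8.41411937] [ 0.0731631  -0.78243621  0.16308948] 0.023298459830605113
```

View pics/g7.png

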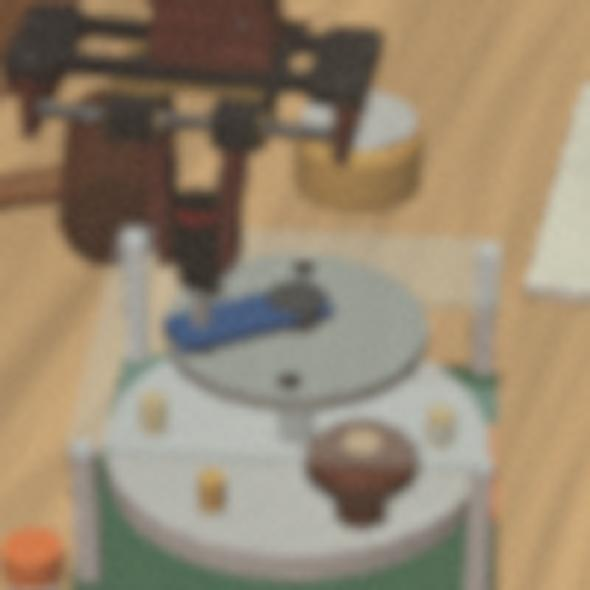

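>>> play_rows --increments '[-4, 4.1, 0, 0.105, -8.6, 7.8, 0, 0.209, -13.6, 11, 0, 0.314, -18.8, 13.6, 0, 0.419, -24.3, 15.6, 0, 0.524, -30, 17.1, 0, 0.628, -35.8, 18, 0, 0.733, -41.7, 18.3, 0, 0.838, -47.7, 18, 0, 0.942, -53.5, 17, 0, 1.047, -53.5, 17, 0, 1.047, -53.5, 17, 0, 1.047]'

```text
t: 67.8
ee_pos: [0.6187, 0.0944, 0.3539]
orientation: [-3.14, 0.012, 2.718]
wrist_force: [2.3, 1.0, -8.6]
finger_gap: 0.0232
```

>>> play_rows --increments '[0, 0, -4, 0, 0, 0, -8, 0, 0, 0, -11, 0, 0, 0, -13, 0, 0, 0, -14, 0, 0, 0, -14, 0]'

```text
t: 68.55
ee_pos: [0.6187, 0.0944, 0.3404]
orientation: [-3.14, 0.012, 2.718]
wrist_force: [3.0, -0.2, -3.7]
finger_gap: 0.0236
```

Run:
```python
from fit import *
snap('side','side34')
crop('side34',210,130,310,230,5.9,'g7')
o=bot.observe();print(o['t'],o['ee_pos'],o['orientation'],o['wrist_force'],o['ft_torque'],o['finger_gap'])
sd=load('side34')
for z in (.145,.154,.195,.204): 
    x=proj(sd,pose([.6305,.0392,.1971],(0,.055,z)))[0]; print(z,((x-[210,130]+.5)*5.9))
```

```text
68.6 [0.61872324 0.09439986 0.34041664] [-3.13991203  0.01229108  2.71843256] [ 1.81414026  0.63924163 -4.18294344] [-0.08269614 -0.40205162  0.16379427] 0.02352635643538273
0.145 [289.09283658 336.83941633]
0.154 [289.06868302 321.98746628]
0.195 [288.95408363 252.91811961]
0.204 [288.92788655 237.43827236]
```

View pics/g7.png

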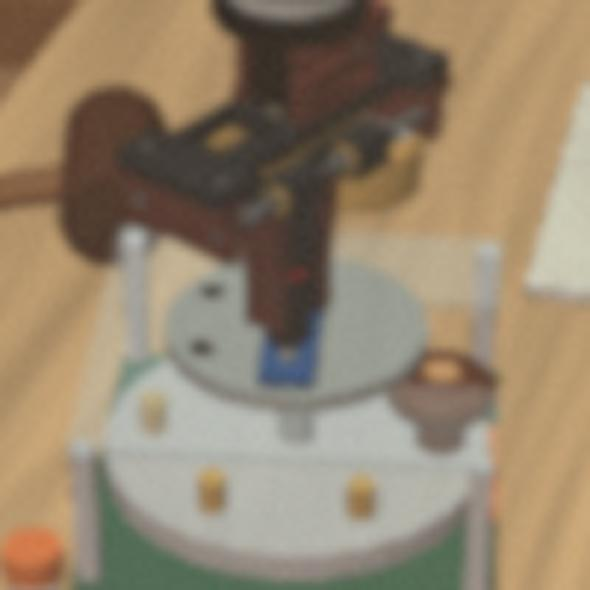

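>>> play_rows --increments '[0, 0, -2, 0, 0, 0, -2, 0, 0, 0, -2, 0]'

```text
t: 68.97
ee_pos: [0.6186, 0.0944, 0.3404]
orientation: [-3.141, 0.014, 2.718]
wrist_force: [-1.1, 0.6, 5.6]
finger_gap: 0.0237
```

>>> play_rows --increments '[0, 0, 0, 0, 0, 0, 0, 0, 0, 0, 0, 0, 0, 0, 0, 0, 0, 0, 0, 0, 0, 0, 0, 0]' --fingers 1

```text
t: 69.72
ee_pos: [0.6187, 0.0944, 0.3403]
orientation: [-3.141, 0.014, 2.718]
wrist_force: [-0.3, -0.5, 0.4]
finger_gap: 0.08
```

>>> play_rows --increments '[0, 0, 25, 0, 0, 0, 60, 0, 0, 0, 95, 0, 0, 0, 95, 0]'

```text
t: 70.22
ee_pos: [0.6185, 0.0944, 0.4393]
orientation: [3.139, 0.02, 2.718]
wrist_force: [0.5, -0.0, -0.8]
finger_gap: 0.0876
```

Run:
```python
from fit import *
snap('side','side35');snap('top','top35')
crop('side35',210,130,310,230,5.9,'g7')
crop('side35',200,200,320,320,4.8,'g8');crop('top35',150,180,230,260,7,'g9')
o=bot.observe();print(o['t'],o['ee_pos'],o['orientation'],o['finger_gap'])
```

```text
70.325 [0.61871997 0.09443215 0.43470569] [-3.14106775  0.01421352  2.71834702] 0.08773559554743396
```

View pics/g7.png

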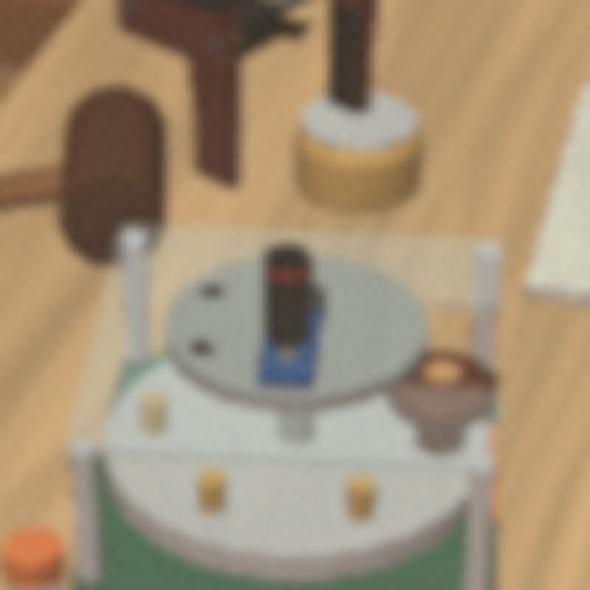

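View pics/g8.png

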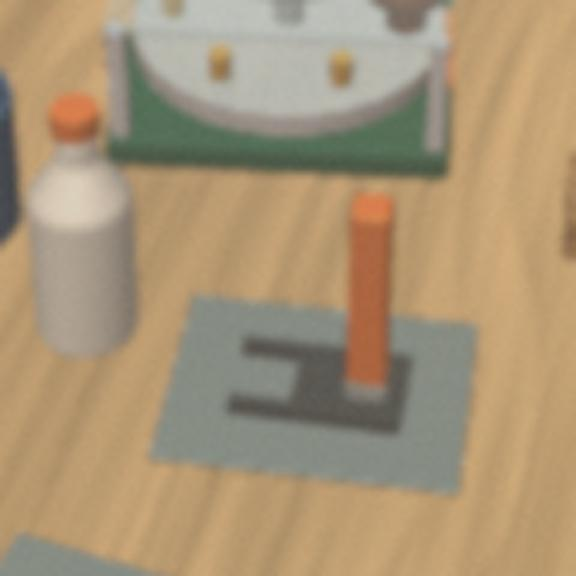

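View pics/g9.png

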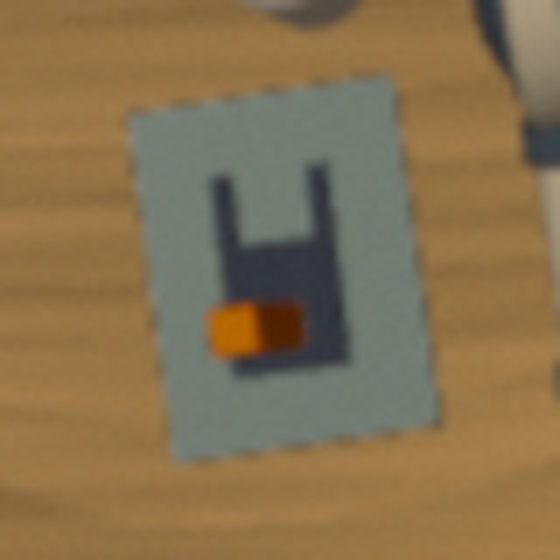

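>>> play_rows --increments '[-11, 23, 0, -0.1, -24, 48, 0, -0.22, -37, 76, 0, -0.35, -51, 104, 0, -0.48, -65, 132, 0, -0.61, -79, 160, 0, -0.74, -92, 188, 0, -0.87, -104, 213, 0, -0.98, -111, 227.4, 0, -1.048, -111, 227.4, 0, -1.048, -111, 227.4, -40, -1.048, -111, 227.4, -60, -1.048]'

```text
t: 71.82
ee_pos: [0.5079, 0.3209, 0.371]
orientation: [-3.137, 0.016, 1.671]
wrist_force: [0.8, -0.8, -0.4]
finger_gap: 0.0879
```

>>> play_rows --increments '[0, 0, 0, 0, 0, 0, 0, 0]'

```text
t: 72.08
ee_pos: [0.5082, 0.3204, 0.3711]
orientation: [-3.137, 0.017, 1.671]
wrist_force: [0.2, -0.1, -0.2]
finger_gap: 0.0881
```

>>> play_rows --increments '[0, 1, -30, 0, 0, 1, -60, 0, 0, 1, -89, 0, 0, 1, -89, 0, 0, 1, -89, 0]'

```text
t: 72.7
ee_pos: [0.5087, 0.3215, 0.2843]
orientation: [-3.14, 0.016, 1.671]
wrist_force: [-0.4, -0.4, 0.6]
finger_gap: 0.0881
```

>>> play_rows --increments '[0, 0, 0, 0, 0, 0, 0, 0, 0, 0, 0, 0, 0, 0, 0, 0, 0, 0, 0, 0, 0, 0, 0, 0, 0, 0, 0, 0, 0, 0, 0, 0, 0, 0, 0, 0]' --fingers 0 --newtons 60

```text
t: 73.82
ee_pos: [0.5085, 0.3214, 0.2842]
orientation: [-3.139, 0.016, 1.671]
wrist_force: [-0.7, -0.8, -0.5]
finger_gap: 0.0221
```

>>> play_rows --increments '[0, 0, 10, 0, 0, 0, 30, 0, 0, 0, 60, 0, 0, 0, 100, 0, 0, 0, 110, 0, 0, 0, 110, 0]'

```text
t: 74.58
ee_pos: [0.5086, 0.3215, 0.3951]
orientation: [-3.141, 0.015, 1.671]
wrist_force: [0.2, -0.9, -2.8]
finger_gap: 0.0217
```

Run:
```python
from h import *
snap('side','side36')
crop('side36',200,130,340,290,3.7,'g7')
o=bot.observe();print(o['t'],o['ee_pos'],o['orientation'],o['wrist_force'],o['finger_gap'])
```

```text
74.625 [0.50856539 0.32147719 0.393334  ] [-3.13812288  0.0160252   1.67136745] [-0.41206722  0.28873365 -3.02134835] 0.02166898169289338
```

View pics/g7.png

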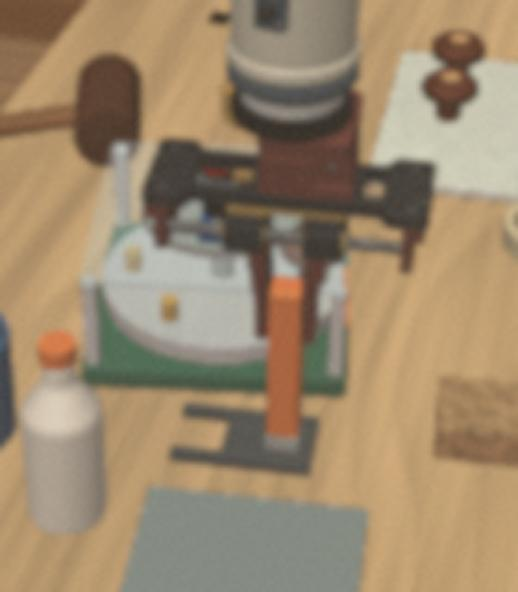

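>>> play_rows --increments '[-25, -5, 0, 0, -55, -15, 0, 0.01, -78, -40, 0, 0.02, -88, -75, 0, 0.03, -88.5, -115, 0, 0.04, -88.5, -155, 0, 0.05, -88.5, -195, 0, 0.06, -88.5, -235, 0, 0.07, -88.5, -270, 0, 0.08, -88.5, -300, 0, 0.09, -88.5, -320, 0, 0.1, -88.5, -324, 0, 0.1]'

```text
t: 76.12
ee_pos: [0.42, -0.0034, 0.3914]
orientation: [-3.135, 0.015, 1.769]
wrist_force: [-0.6, 1.5, -2.6]
finger_gap: 0.0221
```

>>> play_rows --increments '[0, 0, -15, 0, 0, 0, -35, 0, 0, 0, -50, 0, 0, 0, -55.5, 0, 8, 1.6, -55.5, 0, 20, 4, -55.5, 0, 30, 6, -55.5, 0, 30, 6, -55.5, 0]'

```text
t: 77.12
ee_pos: [0.4508, 0.0027, 0.336]
orientation: [-3.135, 0.015, 1.77]
wrist_force: [-0.4, 0.2, -2.8]
finger_gap: 0.0217
```

Run:
```python
from h import *
snap('side','side37');snap('top','top37')
crop('side37',260,150,340,230,7.5,'g1');crop('top37',230,150,320,250,6,'g2')
o=bot.observe();print(o['t'],o['ee_pos'],o['orientation'],o['wrist_force'],o['finger_gap'])
```

```text
77.225 [0.45019367 0.00262185 0.3359331 ] [-3.13472778  0.01515623  1.76944576] [-0.44546402  0.08136168 -2.95268491] 0.021867797726672404
```

View pics/g1.png

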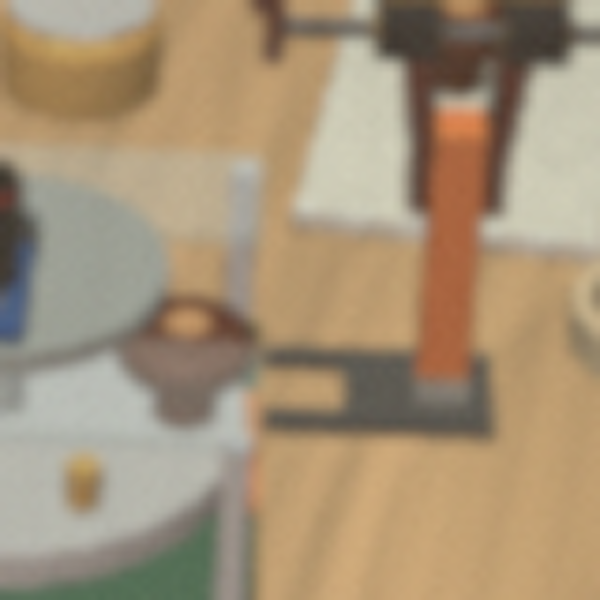

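View pics/g2.png

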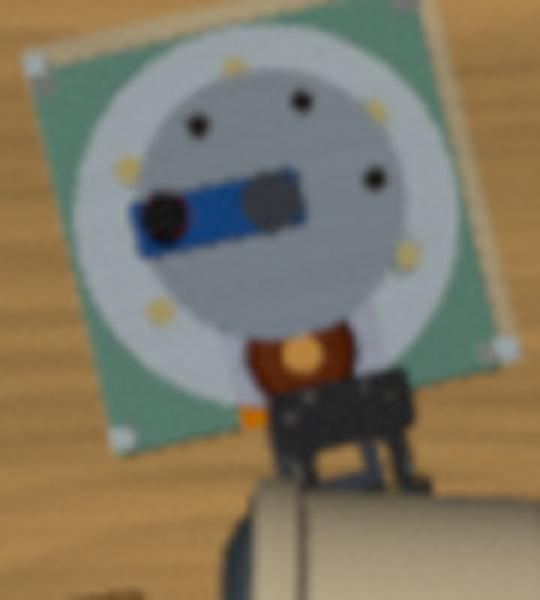

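Run:
```python
from lat import *
sd=load('side37');t=load('top37')
S=lambda x,y:(260+(x+.5)/7.5-.5,150+(y+.5)/7.5-.5)
h=.006
sp=[((.075,.018,h),S(265,412)),((.075,-.028,h),S(267,349)),((.075,.028,0),S(265,428)),((.075,-.018,0),S(267,366)),((.041,.018,h),S(346,409)),((-.022,.028,0),S(491,436)),((-.022,-.028,h),S(487,355))]
lat(sd,sp,(.055,.056,.057,.058))
a=(230+302.5/6-.5,150+354.5/6-.5); k=at(t,*a,.091); print('knob',k,st(k))
k=tri(t,a,sd,S(185,321)); print(k,st(k[0]))
```

```text
0.055 [0.4481 0.0011 0.2113] stand [-0.1864 -0.0016] [-0.1 -0.7 -0.4 -0.6 -0.2  0.5 -0.5  0.4 -0.1  0.   0.8  0.6  0.4 -0.4]
0.056 [0.4479 0.0025 0.2114] stand [-0.1863 -0.0002] [-0.1 -0.7 -0.4 -0.6 -0.2  0.5 -0.5  0.4 -0.1  0.1  0.8  0.6  0.4 -0.4]
0.057 [0.4477 0.0039 0.2115] stand [-0.1862  0.0012] [-0.1 -0.7 -0.4 -0.7 -0.2  0.5 -0.5  0.4 -0.1  0.1  0.8  0.6  0.5 -0.4]
0.058 [0.4474 0.0053 0.2116] stand [-0.1862  0.0026] [-0.1 -0.7 -0.4 -0.7 -0.2  0.6 -0.5  0.4 -0.1  0.1  0.8  0.6  0.5 -0.4]
knob [0.55314242 0.02434929 0.091     ] [-0.0788  0.0006]
(array([0.55406759, 0.02454084, 0.09112618]), np.float64(0.0018929941247277998)) [-0.0778  0.0006]
```

>>> play_rows --increments '[0, 0.5, 1.5, 0, 10, 2.5, 1.5, 0, 20, 4.5, 1.5, 0, 30, 6.5, 1.5, 0, 40, 8.5, 1.5, 0, 46, 9.7, 1.5, 0, 46, 9.7, 1.5, 0]'

```text
t: 78.1
ee_pos: [0.4966, 0.0124, 0.3372]
orientation: [-3.134, 0.015, 1.77]
wrist_force: [0.1, 0.2, -2.3]
finger_gap: 0.022
```

Run:
```python
from h import *
snap('side','side38')
crop('side38',240,150,320,230,7.5,'g2')
o=bot.observe();print(o['t'],o['ee_pos'],o['orientation'],o['wrist_force'],o['ft_torque'],o['finger_gap'])
```

```text
78.15 [0.49631191 0.01233994 0.33727526] [-3.13414023  0.01508946  1.76950048] [-0.08710013  0.18064795 -2.50899284] [0.01077937 0.06055896 0.0342689 ] 0.02193551864281116
```

View pics/g2.png

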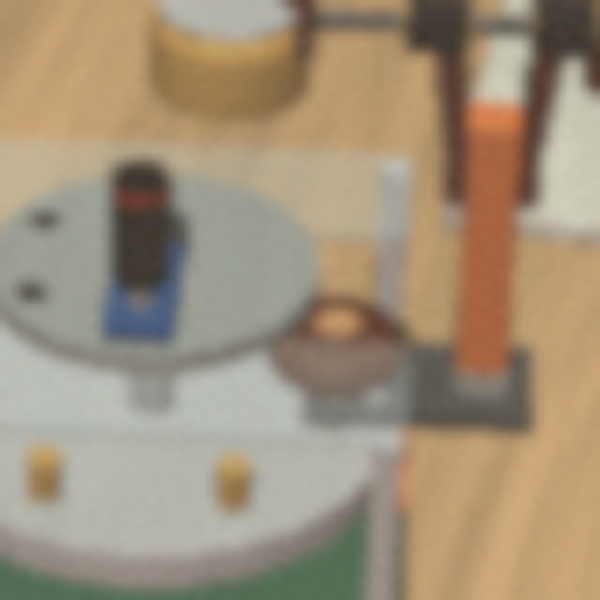

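>>> play_rows --increments '[0, 0, 3, 0, 0, 0, 6, 0, 0, 0, 9, 0, 0, 0, 12, 0, 0, 0, 14, 0, 0, 0, 16, 0, 0, 0, 18, 0, 0, 0, 20, 0, 0, 0, 22, 0, 0, 0, 24, 0, 0, 0, 27, 0, 0, 0, 27, 0]'

```text
t: 79.65
ee_pos: [0.4964, 0.0123, 0.3664]
orientation: [-3.138, 0.016, 1.769]
wrist_force: [-0.1, -0.5, -2.7]
finger_gap: 0.022
```

>>> play_rows --increments '[0, 0, 4, 0, 0, 0, 10, 0, 0, 0, 18, 0, 0, 0, 26, 0, 0, 0, 34, 0, 0, 0, 42, 0, 0, 0, 50, 0, 0, 0, 58, 0, 0, 0, 64, 0, 0, 0, 68, 0, 0, 0, 70, 0, 0, 0, 70, 0]'

```text
t: 81.15
ee_pos: [0.4965, 0.0124, 0.4363]
orientation: [-3.138, 0.016, 1.769]
wrist_force: [0.8, -0.8, -3.2]
finger_gap: 0.0218
```

Run:
```python
from h import *
snap('side','side39')
crop('side39',220,100,340,230,4.6,'g5')
o=bot.observe();print(o['t'],o['ee_pos'],o['orientation'],o['wrist_force'],o['ft_torque'],o['finger_gap'])
```

```text
81.2 [0.49644665 0.01236075 0.43616104] [-3.13771618  0.01585085  1.76944442] [-0.6503108  -0.22510667 -3.12904972] [-0.08000988  0.14276894  0.0194552 ] 0.021974426400306453
```

View pics/g5.png

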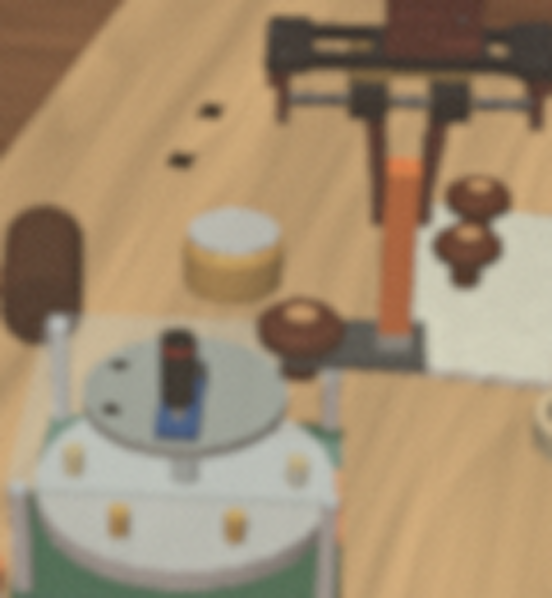

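>>> play_rows --increments '[-4, -2, 0, 0, -10, -7, 0, -0.01, -18, -17, 0, -0.02, -26, -30, 0, -0.03, -34, -46, 0, -0.04, -41, -64, 0, -0.05, -47, -82, 0, -0.06, -52, -100, 0, -0.07, -55, -116, 0, -0.08, -57, -127, 0, -0.085, -58, -133, 0, -0.09, -58, -134, 0, -0.09]'

```text
t: 82.7
ee_pos: [0.4385, -0.1219, 0.4361]
orientation: [-3.138, 0.016, 1.679]
wrist_force: [-0.4, 0.3, -2.5]
finger_gap: 0.022
```

>>> play_rows --increments '[0, -3, 0, 0, -1, -11, 0, 0, -1, -23, 0, -0.01, -2, -37, 0, -0.02, -3, -53, 0, -0.02, -4, -69, 0, -0.03, -5, -85, 0, -0.04, -6, -101, 0, -0.04, -6, -115, 0, -0.05, -7, -125, 0, -0.057, -7.5, -131, 0, -0.057, -7.5, -131, 0, -0.057]'

```text
t: 84.2
ee_pos: [0.431, -0.2531, 0.436]
orientation: [-3.138, 0.015, 1.622]
wrist_force: [0.4, 0.3, -3.9]
finger_gap: 0.0216
```

>>> play_rows --increments '[0, 0, -4, 0, 0, 0, -14, 0, 0, 0, -28, 0, 0, 0, -44, 0, 0, 0, -60, 0, 0, 0, -74, 0, 0, 0, -86, 0, 0, 0, -94, 0, 0, 0, -98, 0, 0, 0, -98, 0]'

```text
t: 85.45
ee_pos: [0.431, -0.2531, 0.3381]
orientation: [-3.138, 0.015, 1.622]
wrist_force: [-0.3, 0.3, -3.4]
finger_gap: 0.0216
```

Run:
```python
from h import *
snap('side','side40')
crop('side40',270,50,380,190,4.2,'g7')
snap('top','top40')
crop('top40',330,180,450,270,6,'g8')
o=bot.observe();print(o['t'],o['ee_pos'],o['orientation'],o['wrist_force'],o['ft_torque'],o['finger_gap'])
```

```text
85.55 [ 0.43103691 -0.25313986  0.33859242] [-3.13824854  0.01592558  1.62187134] [-0.18480593  0.67304247 -2.28888665] [-0.04887553  0.11442667  0.01707492] 0.021874805600096636
```

View pics/g7.png

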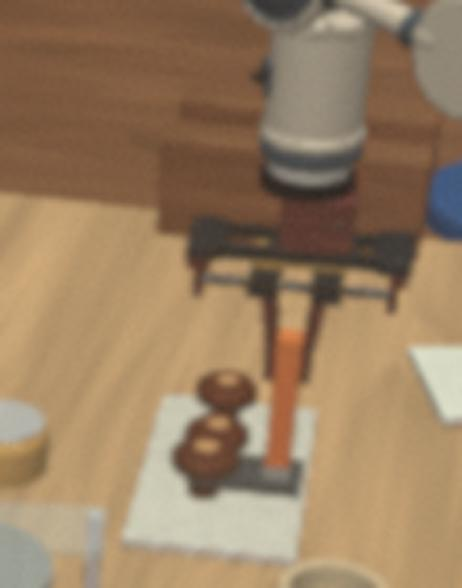

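View pics/g8.png

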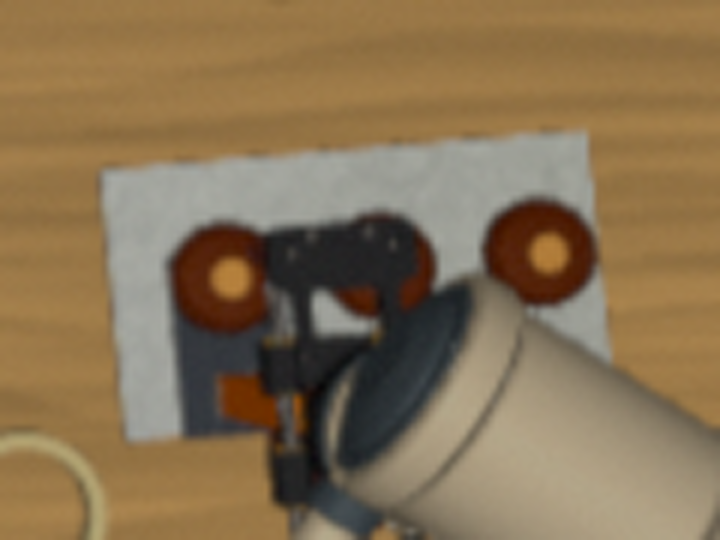

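>>> play_rows --increments '[0, 0, -4, 0, 0, 0, -10, 0, 0, 0, -17, 0, 0, 0, -21, 0, 0, 0, -23, 0, 0, 0, -25, 0, 0, 0, -27, 0, 0, 0, -29, 0, 0, 0, -31, 0, 0, 0, -33, 0, 0, 0, -34.5, 0, 0, 0, -34.5, 0]'

```text
t: 87.05
ee_pos: [0.431, -0.2531, 0.3039]
orientation: [-3.138, 0.016, 1.622]
wrist_force: [-0.2, -0.3, -2.8]
finger_gap: 0.0217
```

Run:
```python
from h import *
snap('side','side41')
crop('side41',290,120,360,190,8,'g7')
o=bot.observe();print(o['t'],o['ee_pos'],o['orientation'],o['wrist_force'],o['ft_torque'],o['finger_gap'])
```

```text
87.1 [ 0.43104581 -0.25312056  0.30408143] [-3.13828117  0.01591377  1.6219356 ] [ 0.89198174 -0.53722956 -2.60006252] [-0.0674386   0.03213608  0.05663132] 0.021492698617153777
```

View pics/g7.png

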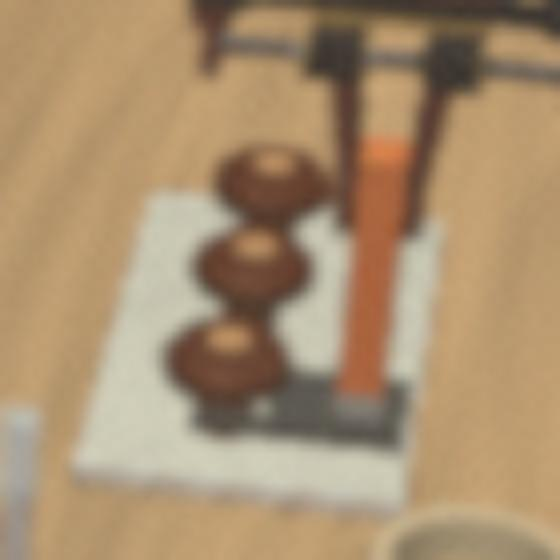

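>>> play_rows --increments '[-5, -0.3, 0, 0, -15, -0.8, 0, 0, -27, -1.4, 0, 0, -40, -2, 0, 0, -52, -2.6, 0, 0, -64, -3.2, 0, 0, -64, -3.2, 0, 0]'

```text
t: 87.98
ee_pos: [0.3663, -0.2564, 0.3042]
orientation: [-3.139, 0.016, 1.621]
wrist_force: [-0.2, -0.0, -1.6]
finger_gap: 0.0217
```

>>> play_rows --increments '[0, 0, 20, 0, 0, 0, 60, 0, 3, 8, 100, 0, 9, 28, 100, 0.005, 15, 60, 100, 0.01, 20, 95, 100, 0.015, 24, 130, 100, 0.02, 28, 165, 100, 0.025, 31, 200, 100, 0.03, 32, 230, 100, 0.04, 32, 250, 100, 0.05, 32, 256, 100, 0.05]'

```text
t: 89.48
ee_pos: [0.3983, 0.0006, 0.4057]
orientation: [-3.14, 0.017, 1.673]
wrist_force: [0.1, -0.4, -2.2]
finger_gap: 0.0218
```

>>> play_rows --increments '[0, 30, 0, 0, 0, 70, 0, 0, 0, 115, 0, 0, 0, 160, 0, 0, 5, 205, 0, 0, 20, 245, 0, 0, 40, 280, 0, 0, 65, 305, 0, 0, 90, 318, 0, 0, 107, 321, 0, 0, 109, 321, 0, 0, 109, 321, 0, 0]'

```text
t: 90.98
ee_pos: [0.5074, 0.3212, 0.406]
orientation: [-3.14, 0.017, 1.672]
wrist_force: [-0.4, 0.8, -2.2]
finger_gap: 0.0218
```

Run:
```python
from h import *
s=snap('side','side42')
cv2.imwrite('pics/big.png',cv2.resize(s['pixels'][100:310,190:400],None,fx=2.8,fy=2.8,interpolation=cv2.INTER_CUBIC))
o=bot.observe();print(o['t'],o['ee_pos'],o['orientation'],o['wrist_force'],o['ft_torque'],o['finger_gap'])
```

```text
91.025 [0.50709104 0.32123401 0.4061235 ] [-3.14046466  0.01642595  1.672617  ] [ 0.21092493 -0.36959371 -3.09944806] [-0.02977531  0.12290097  0.02072024] 0.021767300041667485
```

View pics/big.png

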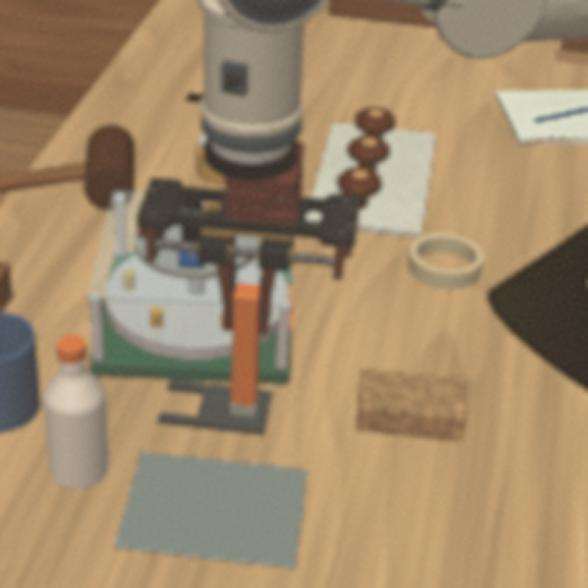

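Lower to TCP z 0.284 (−122).

>>> play_rows --increments '[0, 0, -20, 0, 0, 0, -50, 0, 0, 0, -80, 0, 0, 0, -100, 0, 0, 0, -110, 0, 0, 0, -115, 0, 0, 0, -119, 0, 0, 0, -121, 0, 0, 0, -122.5, 0, 0, 0, -122.5, 0]'

```text
t: 92.28
ee_pos: [0.5072, 0.3213, 0.284]
orientation: [-3.141, 0.016, 1.673]
wrist_force: [-0.1, 0.3, -1.6]
finger_gap: 0.022
```

>>> play_rows --increments '[0, 0, 0, 0, 0, 0, 0, 0, 0, 0, 0, 0, 0, 0, 0, 0, 0, 0, 0, 0, 0, 0, 0, 0]' --fingers 1

```text
t: 93.02
ee_pos: [0.5072, 0.3212, 0.284]
orientation: [-3.141, 0.016, 1.673]
wrist_force: [-0.6, -0.5, 0.7]
finger_gap: 0.0778
```

>>> play_rows --increments '[0, 0, 30, 0, 0, 0, 80, 0, 0, 0, 140, 0, 0, 0, 150, 0, -30, 20, 150, 0, -80, 50, 150, 0, -130, 80, 150, 0, -150, 100, 150, 0, -150, 100, 150, 0]'

```text
t: 94.15
ee_pos: [0.3557, 0.4224, 0.4331]
orientation: [-3.14, 0.017, 1.676]
wrist_force: [0.4, -0.3, -0.5]
finger_gap: 0.0877
```

Run:
```python
from h import *
s=snap('side','side43')
cv2.imwrite('pics/big.png',cv2.resize(s['pixels'][90:310,180:400],None,fx=2.7,fy=2.7,interpolation=cv2.INTER_CUBIC))
s=snap('top','top43');crop('top43',150,120,450,280,2.6,'big2'); crop('side43',210,130,310,230,5.9,'g7')
o=bot.observe();print(o['t'],o['ee_pos'],o['wrist_force'],o['finger_gap'])
```

```text
94.25 [0.35740177 0.42114557 0.4332121 ] [ 0.17997149 -0.52969276  0.57934365] 0.08766983210890192
```

View pics/big.png

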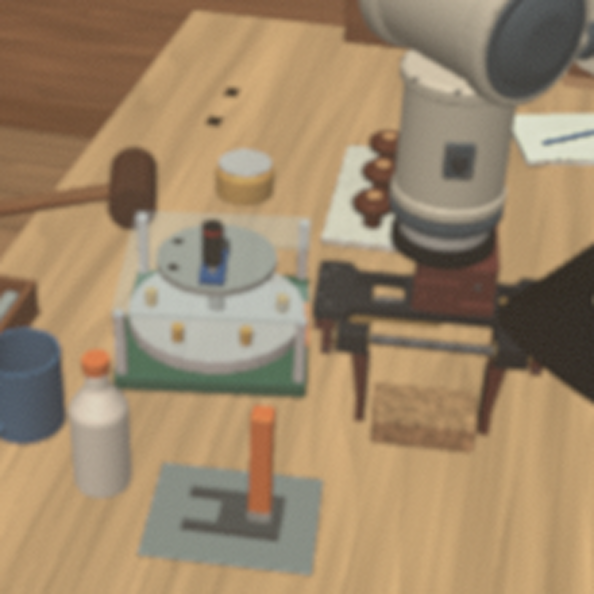

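View pics/big2.png

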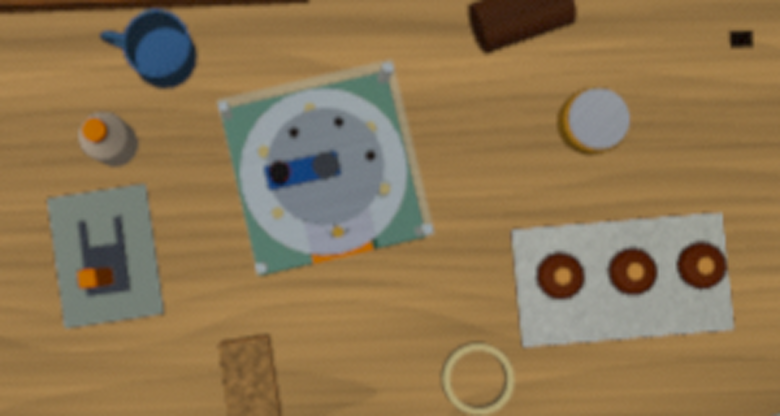

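View pics/g7.png

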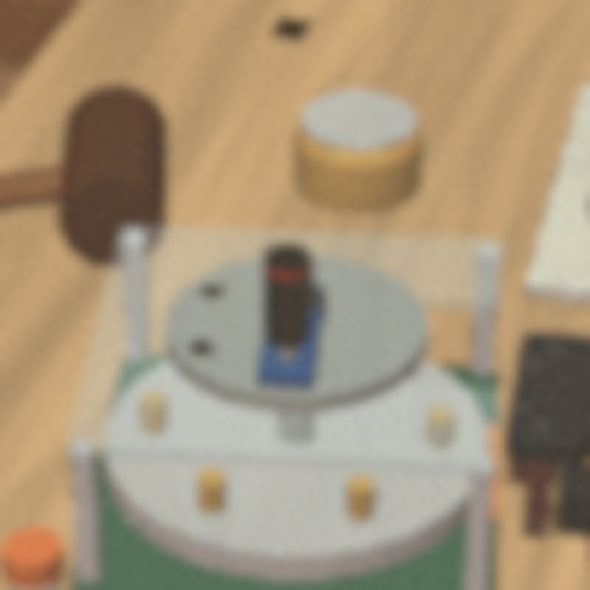

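Run:
```python
from h import *
t=load('top43')
for x,y in((563,276),(634,270),(706,265)): print(at(t,150+(x+.5)/2.6-.5,120+(y+.5)/2.6-.5,.058))
d=cv2.absdiff(cv2.imread('pics/top0.png'),cv2.imread('pics/top43.png')).max(2)
print('glue diff',d[155:190,175:205].mean(),'tin',d[150:182,362:396].mean(),'bg',d[100:130,400:450].mean())
print(bot.finish_job())
```

```text
[ 0.49041413 -0.25104337  0.058     ]
[ 0.4951348  -0.33854255  0.058     ]
[ 0.49857711 -0.42726777  0.058     ]
glue diff 3.341904761904762 tin 3.4338235294117645 bg 3.282
the job is handed in; nothing more can be done
None
```

All three knobs were present and now stand upright on the white drying board. I handed the job in at about 94 s. The hand-in gave no verdict.

**Knobs:** My last measurement puts them about 88 mm apart at (0.490, -0.251), (0.495, -0.339) and (0.499, -0.427) m. Each head is 60 mm across, so they are clear of one another. Only the puller touched them. Before each pull I checked in the camera pictures that the plunger was home.

**Plunger:** The pictures show it home in the 90° hole, with the handle top where I expected it for the locked position.

**Puller:** It stands inside its mat and the arm is clear of it. After the first time I put it down, it was knocked a few centimetres towards the mat's edge. I measured where it was and picked it up from there, then put it back within the mat both times after that.

**Glue bottle and brass tin:** Both look unchanged from the first top picture; the image difference at each matches plain background.

No check failed. The two cameras disagreed by about 1 to 2 mm on the knob positions, and the fork still went under all three heads without pushing on them.

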